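# Vent the wood-stabilising vacuum chamber

### The job

The vacuum chamber has to be vented, but handle blocks were left lying across its lid: first lay every one of them flat in the wide part of the wooden tray. Then press the brass bleed plunger down to its stop and let it come up again, and only after that ease both T-grip stoppers out of their ports, twisting each back and forth while pulling gently so that it is never wrenched out by a straight hard pull, and leave both stoppers in the narrow part of the tray.

Things in the scene. Friction and masses are not known exactly. Their poses are not given: they have to be found in the camera images.
- scale_block_1: dark reddish handle block 40 x 130 x 30 mm (x, y, z of its own frame: its length is along its y); origin at the centre of its underside. It starts lying across the channel of the chamber's lid; it may be absent
- scale_block_2: pale handle block with a knot, 38 x 120 x 25 mm (x, y, z of its own frame: its length is along its y); origin at the centre of its underside. It starts lying across the channel of the chamber's lid; it may be absent
- scale_block_7: pale handle block 45 x 140 x 35 mm (x, y, z of its own frame: its length is along its y); origin at the centre of its underside. It starts lying across the channel of the chamber's lid; it may be absent
- scale_block_5: thin dark reddish handle scale 36 x 120 x 10 mm (x, y, z of its own frame: its length is along its y); origin at the centre of its underside. It starts lying across the channel of the chamber's lid; it may be absent
- stopper_a: Stopper in the port at the -y end of the channel, 53 mm long along its z, about 40 g, origin at the foot of the stem: round rubber stem 18 mm across, 22 mm long; flange 27 mm across, z 22 to 27 mm; black T-grip 30 mm along its x, 14 mm along its y, z 27 to 53 mm. Seated, its flange lies on the channel floor. It may turn either way
- stopper_a_grip (a point): Centre of that stopper's T-grip, 40 mm above its foot; axes as the stopper
- port_a (a point): Centre of the mouth of that stopper's port, on the channel floor, 35 mm above the bench. A sprung seal below squeezes the stem: drawn straight it holds with 30 to 50 N; drawn while it turns (e.g. rising 2.5 mm in each steady swing of 1 rad, back and forth) it needs only 5 to 15 N. The stopper is free once it has risen 20 mm
- stopper_b: Stopper in the port at the +y end of the channel, 53 mm long along its z, about 40 g, origin at the foot of the stem: round rubber stem 18 mm across, 22 mm long; flange 27 mm across, z 22 to 27 mm; black T-grip 30 mm along its x, 14 mm along its y, z 27 to 53 mm. Seated, its flange lies on the channel floor. It may turn either way
- stopper_b_grip (a point): Centre of that stopper's T-grip, 40 mm above its foot; axes as the stopper
- port_b (a point): Centre of the mouth of that stopper's port, on the channel floor, 35 mm above the bench. A sprung seal below squeezes the stem: drawn straight it holds with 30 to 50 N; drawn while it turns (e.g. rising 2.5 mm in each steady swing of 1 rad, back and forth) it needs only 5 to 15 N. The stopper is free once it has risen 20 mm
- chamber: Fixed aluminium vacuum chamber, 150 mm (its x) by 360 mm (its y) by 75 mm high, origin at its underside's centre. Along its y runs a channel 62 mm wide and 40 mm deep between two flat shoulders; in the channel stand, at y = -120, +40 and +120 mm, stopper a, the bleed plunger and stopper b. A gauge stands on its +x side. Behind it, from x = 0.66 m on, wheels and belts hang 0.52 m above the bench
- plunger (a joint): Travel of the bleed plunger, m: 0 up, 0.012 pressed to its stop; a spring of 3 N at the top, 10 N at the stop, returns it. It goes straight down
- plunger_top (a point): Top of the plunger's round brass head (29 mm across), 64 mm above the bench when up; the head's underside is 57 mm above the bench
- tray: Fixed wooden tray, 255 mm (its x) by 280 mm (its y), floor 5 mm thick, walls 5 mm thick and 20 mm high from the bench; origin at the centre of its underside. A wall at x = +45 mm parts it into a wide part (x -122 to +42 mm, towards the robot) and a narrow part (x +48 to +122 mm); both run y -135 to +135 mm
- wide_part (a point): Centre of the wide part's floor, 5 mm above the bench; axes as the tray
- narrow_part (a point): Centre of the narrow part's floor, 5 mm above the bench; axes as the tray
- collar_a (a joint): Lift, m, of the sprung brass collar (37 mm across, level with the channel floor) round that port: 0 at rest; a pull on the stuck stopper drags it up, 0 below 10 N, 2.4 mm at 28 N, which is too hard; eased out well, it stays under 1 mm
- collar_b (a joint): Lift, m, of the sprung brass collar (37 mm across, level with the channel floor) round that port: 0 at rest; a pull on the stuck stopper drags it up, 0 below 10 N, 2.4 mm at 28 N, which is too hard; eased out well, it stays under 1 mm

How it is judged:
By the outcome, as a careful person would: the job done as asked, in the order asked, and still so for the second after the job is handed in, with the robot touching nothing.
Of scale_block_1, scale_block_2, scale_block_7, scale_block_5 only 2 to 4 are there at a start; the rules pass over those that are not, and their reading is None.
At some moment in a run one of scale_block_1, scale_block_2, scale_block_7, scale_block_5 may be knocked a few centimetres aside while the robot is not near it.
Once in a run the grip may slacken for a moment while it holds something.
It also fails if it takes over 210 s, if anything falls off the work surface, if the arm or the gripper's body presses on something with over 40 N, if the wrist force passes 120 N, or if a joint passes its speed limit or range.

### The arm

A 7-joint arm with a two-finger parallel gripper is mounted at the origin on a cart in front of the work surface, level with it; the furniture and walls round the work are solid. World frame = base frame: x ahead of the robot, y to its left, z up, the work surface at z = 0. Lengths are in m, angles in rad, forces in N, time in s.
With the tool pointing down it reaches from about 0.425 to 0.925 m from the base axis. Payload 6.8 kg.
Tool frame: the origin (TCP) lies midway between the tips of the shut fingers; the grasp point (between the pads) lies 19 mm behind it; z points along the fingers, y is the line along which they close (so a half turn about z gives the same grasp; the last joint's range is limited). The gripper opens to 85 mm and grips with 20 to 120 N. Pads are 22 mm wide; open, the fingers measure 114 mm over their backs; the gripper's body (76 mm by 85 mm) begins 54 mm behind the grasp point. The pads swing forward as they close: fully open they stand 13 mm farther back than shut.
Start: joints at [-1.342, 0.477, 0.022, 1.555, -0.011, 1.109, -0.083], TCP at [0.223, 0.637, 0.231] pointing down, gripper open.
Joint ranges: [-2.96, 2.96], [-0.34, 2.1], [-1.41, 1.46], [0.24, 2.44], [-1.37, 4.51], [0.17, 1.92], [-2.96, 2.96]. Speed limits (rad/s): [2.39, 2.39, 3.14, 3.14, 3.14, 3.14, 3.14].

### API

Orientations are given as a unit quaternion [w, x, y, z].
In Python, from station import bot gives the robot as it stands.
- The arm moves only by the tool jog_arm, never from a script. Its argument "rows" is a list of rows, each an object of numbers: "fingers": the finger opening in mm, from 0 to 85.4; "x", "y", "z": the shift along the tool's x, y, z in mm; "ax", "ay", "az": the turn, a rotation vector about the tool's x, y, z in degrees. A call has exactly 8 rows; each row shifts and turns the commanded pose from where the row before left it, along the tool's axes as they then stand; what a row does not reach is not made up. A row lasts 1/10 s, in which the tool goes at most 50 mm and 8.59 degrees, less where a joint would pass 70% of its speed; a pose out of reach is approached as far as the arm can. A call with a gripper value outside its range is refused whole. The fingers move at their own pace and stop on an object; "force" is the grip in N (left out, the last holds). Time passes only in rows, so rows that do not move let the fingers close, or fill a call up. It gives the time, the measured TCP pose, the force, the opening and the grip force at its end, in the units of the state.
- bot.get_obs(): the state, without advancing time (a new reading comes with each control period).
- bot.read_camera(name): name is "side" or "top" or "wrist"; returns a dict with "pixels" (480x640x3 uint8, red, green, blue), "vertical_fov" (degrees; the focal length in pixels is half the picture's height over the tangent of half this angle, whatever the lens; pixels are square), "cx", "cy" (the principal point, pixels), "world_from_camera" (4x4, takes a point from camera to world coordinates). Camera axes: x right, y down, z forward; pixel columns grow to the right and rows downward; lengths in m; the calibration is good to about 2 mm. A picture is of the moment at which its call begins. There is no depth.
- bot.hand_in(): hands the job in; it is judged then, once.
The state is a dict: "t": time; "q": joint angles; "joint_vel": joint speeds; "joint_torque": joint torques, N m; "eef_pos": TCP position; "tool_rot": TCP orientation; "contact_force": force on the tool from outside, world axes, zero at the start; "torque": the same for the moment, N m; "gripper_width": opening from 0.0 (shut) to 1.0 (fully open); "grasp_force": force on a finger pad.
Only numpy, scipy, OpenCV 4.12 (cv2) and the standard library are available. Lean on these libraries where they do the work, as an engineer would, in place of code of your own. Each camera call takes 0.05 s, during which the arm holds its last target. There are 200 camera calls.

## Working session

There is one attempt and no reset: what is moved stays moved. The work goes in short steps, Python scripts to look and compute and a tool call to move; the robot and the scene stay as the last step left them, time stands still between calls to the robot, and variables do not carry over. Pictures are saved under pics/ and viewed, at most 14 in all, crops included, and the job is handed in when it is done.

Besides the shell and the picture viewer there is one more tool, called after "Request:" as a command line: name --argument value ..., lists and objects as JSON in quotes. jog_arm: Moves the arm, as the interface text tells. Its arguments: {"type":"object","properties":{"rows":{"type":"array","items":{"type":"object","properties":{"fingers":{"type":"number"},"x":{"type":"number"},"y":{"type":"number"},"z":{"type":"number"},"ax":{"type":"number"},"ay":{"type":"number"},"az":{"type":"number"}}}},"force":{"type":"number"}},"required":["rows"]}

```bash
ls; mkdir -p pics; cat > h.py <<'E'
import numpy as np, cv2
from station import bot
from scipy.spatial.transform import Rotation as R
def cam(n):
    c=bot.read_camera(n); c['f']=240/np.tan(np.radians(c['vertical_fov'])/2); return c
def save(c,name): cv2.imwrite('pics/'+name+'.png',cv2.cvtColor(c['pixels'],cv2.COLOR_RGB2BGR))
def ray(c,u,v):
    T=np.array(c['world_from_camera']); d=T[:3,:3]@np.array([(u-c['cx'])/c['f'],(v-c['cy'])/c['f'],1]); return T[:3,3],d
def onz(c,u,v,z):
    o,d=ray(c,u,v); return o+d*(z-o[2])/d[2]
def proj(c,p):
    T=np.array(c['world_from_camera']); q=T[:3,:3].T@(np.array(p)-T[:3,3]); return c['f']*q[0]/q[2]+c['cx'],c['f']*q[1]/q[2]+c['cy']
def st():
    o=bot.get_obs(); w,x,y,z=o['tool_rot']; r=R.from_quat([x,y,z,w]).as_matrix()
    print('t',round(o['t'],2),'p',np.round(o['eef_pos'],4),'q',np.round(o['q'],2),'F',np.round(o['contact_force'],1),'w',round(o['gripper_width'],3),'g',o['grasp_force']); print(np.round(r,3)); return o,r
E
python3 - <<'E'
from h import *
st()
for n in('top','side'):
    c=cam(n); save(c,n+'0'); print(n,c['vertical_fov'],c['cx'],c['cy'],np.round(c['world_from_camera'],3).tolist())
E
```

```text
pics
t 0.0 p [0.2229 0.6365 0.2303] q [-1.34  0.48  0.02  1.56 -0.01  1.11 -0.08] F [ 0.2  0.4 -0. ] w 1.002 g 0.0
[[-0.944  0.33  -0.   ]
 [ 0.33   0.944 -0.002]
 [-0.    -0.002 -1.   ]]
top 46.906027125258234 317.89682705664126 236.26505461181577 [[-0.026, -0.977, 0.212, 0.324], [-1.0, 0.027, 0.001, 0.065], [-0.006, -0.212, -0.977, 1.19], [0.0, 0.0, 0.0, 1.0]]
side 51.32765873894757 316.08845020783974 234.80539763704533 [[0.915, -0.24, 0.325, 0.221], [-0.404, -0.541, 0.738, -0.753], [-0.001, -0.806, -0.592, 0.729], [0.0, 0.0, 0.0, 1.0]]
```

View pics/top0.png

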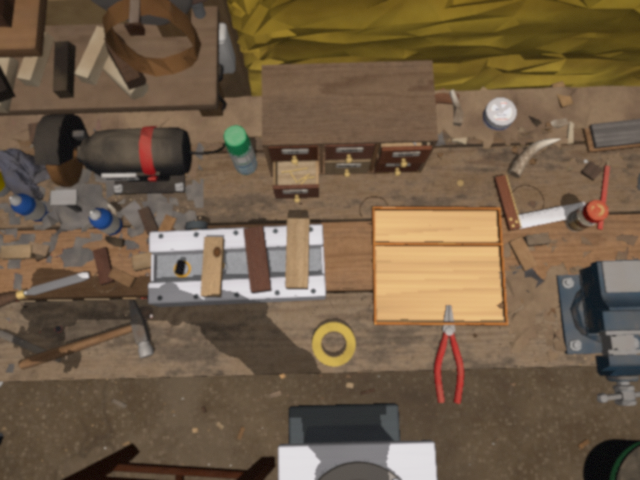

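View pics/side0.png

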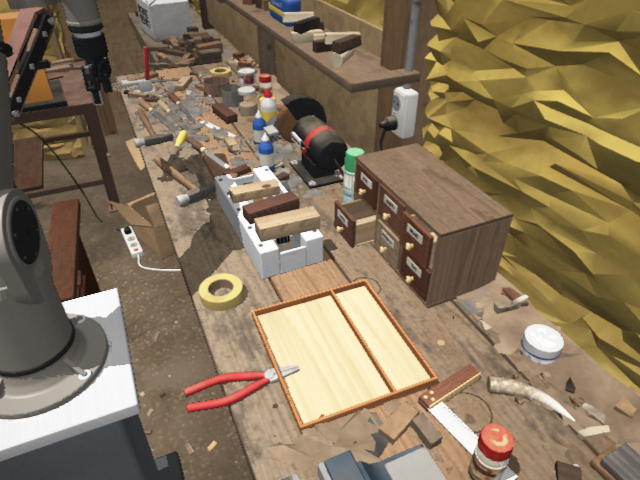

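Top view: three blocks across the chamber lid: pale at (213,266), dark at (258,259) and pale at (297,252). Stopper b is visible at (181,267), and the tray is around (440,265) with its narrow part away from the robot.

```bash
cat >> h.py <<'E'
def rects(c,mask,z,amin=300,box=None):
    out=[]
    if box: m=np.zeros_like(mask); m[box[1]:box[3],box[0]:box[2]]=mask[box[1]:box[3],box[0]:box[2]]; mask=m
    for k in cv2.findContours(mask,cv2.RETR_EXTERNAL,cv2.CHAIN_APPROX_NONE)[0]:
        if cv2.contourArea(k)<amin: continue
        P=np.array([onz(c,u,v,z)[:2] for u,v in k[:,0]],np.float32)
        (x,y),(a,b),t=cv2.minAreaRect(P*1000)
        if a<b: a,b,t=b,a,t+90
        t=(t+90)%180-90
        out.append((round(x),round(y),round(a),round(b),round(t,1)))
    return out
def masks(c):
    hsv=cv2.cvtColor(c['pixels'],cv2.COLOR_RGB2HSV)
    op=lambda m:cv2.morphologyEx(m,cv2.MORPH_OPEN,np.ones((3,3),np.uint8))
    return {'pale':op(cv2.inRange(hsv,(8,60,110),(28,160,255))),'dark':op(cv2.inRange(hsv,(0,60,25),(15,255,110))),'white':op(cv2.inRange(hsv,(0,0,170),(180,45,255))),'brown':op(cv2.inRange(hsv,(5,130,100),(18,255,255)))},hsv
E
python3 - <<'E'
from h import *
c=cam('top'); m,h=masks(c)
for p in [(213,266),(258,259),(297,252),(440,227),(440,285),(376,265),(210,238),(210,296)]: print(p,h[p[1],p[0]])
B=(140,200,340,320)
for n in('pale','dark'): print(n,rects(c,m[n],.105,200,B))
print('white',rects(c,m['white'],.075,300,B))
print('tray',rects(c,m['pale']|m['brown'],.012,3000,(360,195,520,335)))
for p in [(373,208),(499,207),(507,323),(374,324)]: print(np.round(onz(c,*p,.02),3))
E
```

```text
(213, 266) [ 16 100 178]
(258, 259) [  9 114 105]
(297, 252) [ 16  93 176]
(440, 227) [ 16 115 220]
(440, 285) [ 18 110 229]
(376, 265) [ 16 126 198]
(210, 238) [ 16  98 167]
(210, 296) [14 58 92]
pale [(420, 98, 141, 49, 88.5), (505, 278, 117, 39, -1.6), (535, 411, 90, 20, 2.4), (520, 40, 136, 32, -1.6), (547, 111, 178, 177, -1.6)]
dark [(604, 408, 53, 28, 17.6), (546, 216, 186, 163, -1.6)]
white [(462, 158, 209, 41, -89.4), (565, 315, 194, 42, -88.9), (568, 153, 43, 40, 89.2)]
tray [(514, -199, 355, 303, 88.4)]
[ 0.638 -0.057  0.02 ]
[ 0.632 -0.332  0.02 ]
[ 0.382 -0.325  0.02 ]
[ 0.387 -0.047  0.02 ]
```

```bash
python3 - <<'E'
import cv2
i=cv2.imread('pics/top0.png'); cv2.imwrite('pics/c1.png',cv2.resize(i[200:320,140:340],None,fx=4,fy=4,interpolation=cv2.INTER_CUBIC))
E
```

```text
(no output)
```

View pics/c1.png

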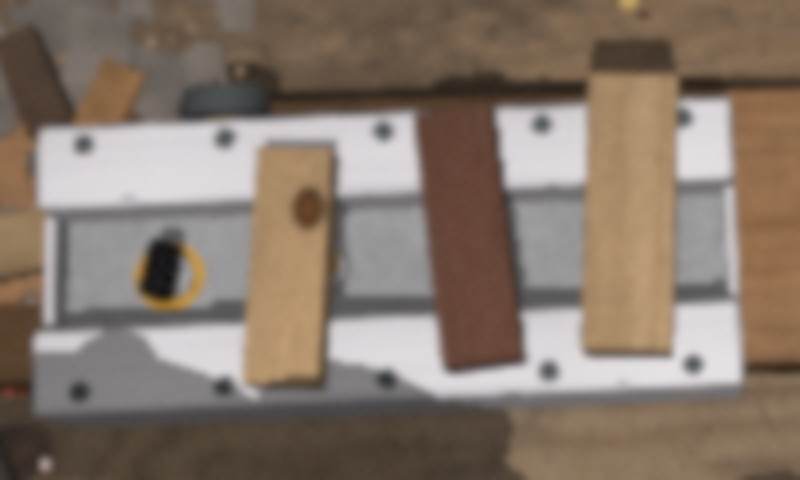

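The crop shows block 2 (knot) at 262–335 × 145–383, dark block 1 at 418–522 × 105–370 and block 7 at 585–675 × 70–355. There is no thin scale. Stopper b's grip is at about (163,265).

```bash
python3 - <<'E'
from h import *
c=cam('top')
def q(pts,z):
    P=np.array([onz(c,140+(u+.5)/4-.5,200+(v+.5)/4-.5,z)[:2]*1000 for u,v in pts]); r=cv2.minAreaRect(P.astype(np.float32)); m=P.mean(0)
    a=(P[0]+P[1]-P[2]-P[3])/2 if len(P)==4 else 0; print(np.round(m),np.round(r[1]),'dir',np.round(np.degrees(np.arctan2(a[1],a[0])),1) if len(P)==4 else '')
q([(262,145),(335,145),(322,380),(247,383)],.1)
q([(418,110),(494,106),(522,360),(447,368)],.105)
q([(592,70),(674,70),(671,353),(583,353)],.110)
print('chamber');q([(40,127),(728,100),(742,384),(35,413)],.075)
q([(163,265)],.066)
# tray
P=np.array([onz(c,*p,.02)[:2]*1000 for p in [(373,208),(499,207),(507,323),(374,324)]]);print(P.mean(0),cv2.minAreaRect(P.astype(np.float32)), np.degrees(np.arctan2(*(P[1]-P[0])[::-1])),np.degrees(np.arctan2(*(P[2]-P[3])[::-1])))
for x,y,z in[(.66,-.2,.0),(.59,.05,.0)]: print(proj(c,(x,y,z)))
print(np.round(onz(c,297,212,0),3),np.round(onz(c,297,195,.1),3))
E
```

```text
[507. 277.] [ 37. 121.] dir -2.5
[518. 187.] [132.  38.] dir 6.1
[527. 107.] [ 43. 143.] dir -2.2
chamber
[514. 234.] [148. 357.] dir 1.2
[513. 350.] [0. 0.] dir 
[ 509.62143675 -189.99052259] ((509.59307861328125, -189.35968017578125), (279.88641357421875, 250.85047912597656), 88.89232635498047) -91.10767566386774 -91.07420003939343
(np.float64(435.95359352240916), np.float64(198.935758826167))
(np.float64(324.7802097630106), np.float64(232.5375364727054))
[0.638 0.11  0.   ] [0.648 0.106 0.1  ]
```

```bash
cat >> h.py <<'E'
def go(x,y,z,yaw):
    "mm, deg: yaw = world angle of tool y. prints az then tool-axis shifts after the turn"
    o,r=st(); az=-((yaw-np.degrees(np.arctan2(r[1,1],r[0,1]))+90)%180-90)
    rn=r@R.from_rotvec([0,0,np.radians(az)]).as_matrix(); d=np.array([x,y,z])-np.array(o['eef_pos'])*1000
    print('az',round(az,1),'shift',np.round(rn.T@d,1),'len',round(np.linalg.norm(d)))
E
python3 - <<'E'
from h import *
go(527,107,230,87.8)
E
```

```text
t 0.2 p [0.2229 0.6368 0.2307] q [-1.34  0.48  0.02  1.56 -0.01  1.11 -0.08] F [-0.9  0.   0.9] w 1.001 g 0.0
[[-0.944  0.33  -0.   ]
 [ 0.33   0.944 -0.001]
 [-0.    -0.001 -1.   ]]
az -17.1 shift [-324.2 -517.7    1.2] len 611
```

Request:
jog_arm --rows '[{"az": -8.5, "fingers": 85}, {"az": -8.5}, {"x": -23, "y": -37}, {"x": -23, "y": -37}, {"x": -23, "y": -37}, {"x": -23, "y": -37}, {"x": -23, "y": -37}, {"x": -23, "y": -37}]' --force 40

```text
invalid input
```

Request:
jog_arm --rows '[{"x": -23, "y": -37}, {"x": -23, "y": -37}, {"x": -23, "y": -37}, {"x": -23, "y": -37}, {"x": -23, "y": -37}, {"x": -23, "y": -37}, {"x": -23, "y": -37}, {"x": -23, "y": -37}]'

```text
invalid input
```

```bash
python3 - <<'E'
from h import *
go(527,107,93,87.8)
c=cam('wrist'); save(c,'w1'); print(np.round(c['world_from_camera'],3).tolist(),c['vertical_fov'])
E
```

```text
t 0.2 p [0.2229 0.6368 0.2307] q [-1.34  0.48  0.02  1.56 -0.01  1.11 -0.08] F [-0.9  0.   0.9] w 1.001 g 0.0
[[-0.944  0.33  -0.   ]
 [ 0.33   0.944 -0.001]
 [-0.    -0.001 -1.   ]]
az -17.1 shift [-324.2 -517.5  138.2] len 626
[[0.331, 0.896, 0.296, 0.147], [0.944, -0.314, -0.104, 0.664], [-0.001, 0.314, -0.949, 0.373], [0.0, 0.0, 0.0, 1.0]] 60.83747880770986
```

View pics/w1.png

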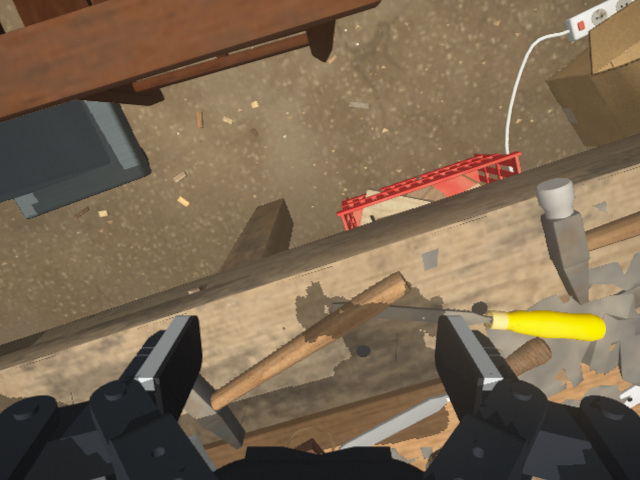

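The view is still from the start pose, since the move was refused. I'll give every field in each row.

Request:
jog_arm --rows '[{"fingers": 85, "x": 0, "y": 0, "z": 0, "ax": 0, "ay": 0, "az": -8.5}, {"fingers": 85, "x": 0, "y": 0, "z": 0, "ax": 0, "ay": 0, "az": -8.5}, {"fingers": 85, "x": -23, "y": -37, "z": 0, "ax": 0, "ay": 0, "az": 0}, {"fingers": 85, "x": -23, "y": -37, "z": 0, "ax": 0, "ay": 0, "az": 0}, {"fingers": 85, "x": -23, "y": -37, "z": 0, "ax": 0, "ay": 0, "az": 0}, {"fingers": 85, "x": -23, "y": -37, "z": 0, "ax": 0, "ay": 0, "az": 0}, {"fingers": 85, "x": -23, "y": -37, "z": 0, "ax": 0, "ay": 0, "az": 0}, {"fingers": 85, "x": -23, "y": -37, "z": 0, "ax": 0, "ay": 0, "az": 0}]' --force 40

```text
t: 1.05
eef_pos: [0.3527, 0.408, 0.2314]
tool_rot: [0.0, 0.02, 1.0, 0.0]
contact_force: [0.9, 1.3, 0.1]
gripper_width: 0.995
grasp_force: 0.0
```

Request:
jog_arm --rows '[{"fingers": 85, "x": -23, "y": -37, "z": 0, "ax": 0, "ay": 0, "az": 0}, {"fingers": 85, "x": -23, "y": -37, "z": 0, "ax": 0, "ay": 0, "az": 0}, {"fingers": 85, "x": -23, "y": -37, "z": 0, "ax": 0, "ay": 0, "az": 0}, {"fingers": 85, "x": -23, "y": -37, "z": 0, "ax": 0, "ay": 0, "az": 0}, {"fingers": 85, "x": -23, "y": -37, "z": 0, "ax": 0, "ay": 0, "az": 0}, {"fingers": 85, "x": -23, "y": -37, "z": 0, "ax": 0, "ay": 0, "az": 0}, {"fingers": 85, "x": -23, "y": -37, "z": 0, "ax": 0, "ay": 0, "az": 0}, {"fingers": 85, "x": -23, "y": -37, "z": 0, "ax": 0, "ay": 0, "az": 0}]'

```text
t: 1.85
eef_pos: [0.5246, 0.105, 0.2315]
tool_rot: [0.0, 0.02, 1.0, 0.0]
contact_force: [0.1, 0.1, -0.6]
gripper_width: 0.994
grasp_force: 0.0
```

```bash
python3 - <<'E'
from h import *
go(527,107,93,87.8)
c=cam('wrist'); save(c,'w2')
for p in[(.457,.107,.11),(.527,.107,.11),(.527,.13,.11),(.514,.187,.105)]: print(proj(c,p))
E
```

```text
t 1.85 p [0.5246 0.105  0.2315] q [-0.51  0.25  0.23  1.9  -0.07  1.    1.28] F [ 0.1  0.1 -0.6] w 0.994 g 0.0
[[-0.999  0.04   0.   ]
 [ 0.04   0.999  0.   ]
 [-0.     0.    -1.   ]]
az -0.1 shift [ -2.2   2.1 138.5] len 139
(np.float64(315.61477883867195), np.float64(123.9307250746962))
(np.float64(319.9459990776883), np.float64(231.00258552571614))
(np.float64(353.9115321587167), np.float64(229.69529505121423))
(np.float64(437.30879746423307), np.float64(205.92497612735679))
```

View pics/w2.png

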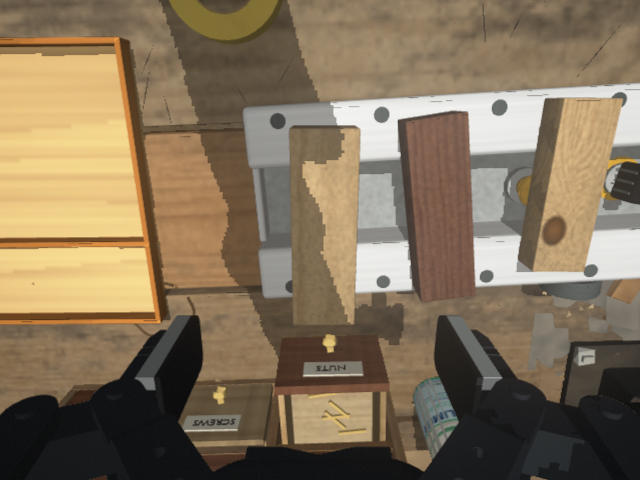

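Wrist view: block 7's top is centred at (323,226), within a few mm of the prediction. Dark block 1 is at about (439,208) and the knot block at about (568,183). Descending.

Request:
jog_arm --rows '[{"fingers": 65, "x": -2, "y": 3, "z": 40, "ax": 0, "ay": 0, "az": 0}, {"fingers": 65, "x": 0, "y": 0, "z": 40, "ax": 0, "ay": 0, "az": 0}, {"fingers": 65, "x": 0, "y": 0, "z": 35, "ax": 0, "ay": 0, "az": 0}, {"fingers": 65, "x": 0, "y": 0, "z": 25, "ax": 0, "ay": 0, "az": 0}, {"fingers": 65, "x": 0, "y": 0, "z": 11, "ax": 0, "ay": 0, "az": 0}, {"fingers": 30, "x": 0, "y": 0, "z": 0, "ax": 0, "ay": 0, "az": 0}, {"fingers": 30, "x": 0, "y": 0, "z": 0, "ax": 0, "ay": 0, "az": 0}, {"fingers": 30, "x": 0, "y": 0, "z": 0, "ax": 0, "ay": 0, "az": 0}]' --force 60

```text
t: 2.7
eef_pos: [0.5271, 0.1098, 0.0816]
tool_rot: [0.001, 0.02, 1.0, 0.0]
contact_force: [0.3, 0.2, -1.3]
gripper_width: 0.514
grasp_force: 61.3
```

Request:
jog_arm --rows '[{"fingers": 30, "x": 0, "y": 0, "z": -15, "ax": 0, "ay": 0, "az": 0}, {"fingers": 30, "x": 0, "y": 0, "z": -25, "ax": 0, "ay": 0, "az": 0}, {"fingers": 30, "x": 5, "y": -20, "z": -30, "ax": 0, "ay": 0, "az": 0}, {"fingers": 30, "x": 7, "y": -40, "z": 0, "ax": 0, "ay": 0, "az": 0}, {"fingers": 30, "x": 7, "y": -40, "z": 0, "ax": 0, "ay": 0, "az": 0}, {"fingers": 30, "x": 7, "y": -40, "z": 0, "ax": 0, "ay": 0, "az": 0}, {"fingers": 30, "x": 7, "y": -40, "z": 0, "ax": 0, "ay": 0, "az": 0}, {"fingers": 30, "x": 7, "y": -40, "z": 0, "ax": 0, "ay": 0, "az": -1}]'

```text
t: 3.5
eef_pos: [0.4773, -0.1102, 0.1516]
tool_rot: [0.001, 0.011, 1.0, 0.0]
contact_force: [1.2, 0.3, -1.7]
gripper_width: 0.517
grasp_force: 61.8
```

Request:
jog_arm --rows '[{"fingers": 30, "x": 7, "y": -40, "z": 0, "ax": 0, "ay": 0, "az": 0}, {"fingers": 30, "x": 7, "y": -40, "z": 0, "ax": 0, "ay": 0, "az": 0}, {"fingers": 30, "x": 6, "y": -40, "z": 0, "ax": 0, "ay": 0, "az": 0}, {"fingers": 30, "x": 4, "y": -25, "z": 0, "ax": 0, "ay": 0, "az": 0}, {"fingers": 30, "x": 0, "y": -10, "z": 0, "ax": 0, "ay": 0, "az": 0}, {"fingers": 30, "x": 0, "y": 0, "z": 0, "ax": 0, "ay": 0, "az": 0}, {"fingers": 30, "x": 0, "y": 0, "z": 0, "ax": 0, "ay": 0, "az": 0}, {"fingers": 30, "x": 0, "y": 0, "z": 0, "ax": 0, "ay": 0, "az": 0}]'

```text
t: 4.3
eef_pos: [0.4505, -0.2612, 0.1503]
tool_rot: [0.0, 0.01, 1.0, 0.0]
contact_force: [0.4, 0.8, -1.6]
gripper_width: 0.514
grasp_force: 61.7
```

```bash
python3 - <<'E'
from h import *
go(468,-274,13,88.9)
c=cam('top'); save(c,'t2');c=cam('wrist'); save(c,'w3')
a=cv2.imread('pics/t2.png')[190:340,140:540];b=cv2.imread('pics/w3.png')
cv2.imwrite('pics/c2.png',np.vstack([cv2.resize(a,(640,240)),cv2.resize(b,(480,360)).__class__(0) if 0 else cv2.copyMakeBorder(cv2.resize(b,(480,360)),0,0,0,160,0)]))
E
```

```text
t 4.3 p [ 0.4505 -0.2612  0.1503] q [ 0.12  0.34  0.35  2.02 -0.16  0.81  2.11] F [ 0.4  0.8 -1.6] w 0.514 g 61.72183871269226
[[-1.     0.02   0.   ]
 [ 0.02   1.     0.001]
 [-0.     0.001 -1.   ]]
az -0.0 shift [-17.7 -12.6 137.3] len 139
```

View pics/c2.png

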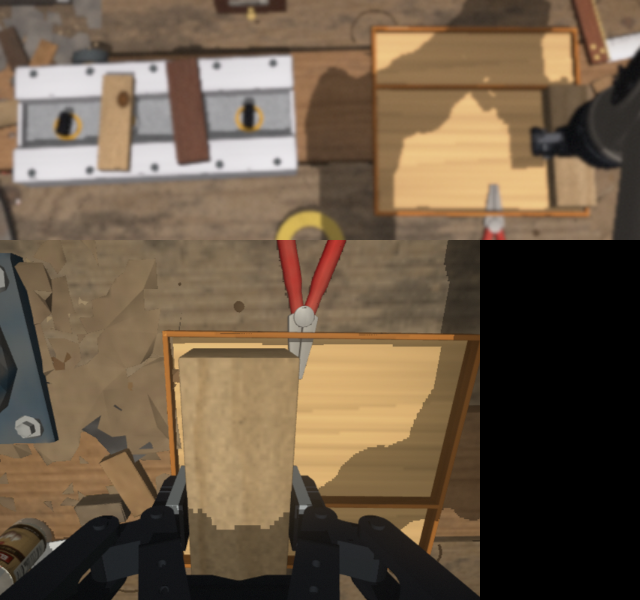

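Block 7 is held above the tray. A pair of pliers overhangs the near wall at about (449,308) in the full top image, so I'll keep the blocks clear of it. Lowering now.

Request:
jog_arm --rows '[{"fingers": 30, "x": -18, "y": -13, "z": 30, "ax": 0, "ay": 0, "az": 0}, {"fingers": 30, "x": 0, "y": 0, "z": 40, "ax": 0, "ay": 0, "az": 0}, {"fingers": 30, "x": 0, "y": 0, "z": 35, "ax": 0, "ay": 0, "az": 0}, {"fingers": 30, "x": 0, "y": 0, "z": 22, "ax": 0, "ay": 0, "az": 0}, {"fingers": 30, "x": 0, "y": 0, "z": 10.5, "ax": 0, "ay": 0, "az": 0}, {"fingers": 30, "x": 0, "y": 0, "z": 0, "ax": 0, "ay": 0, "az": 0}, {"fingers": 30, "x": 0, "y": 0, "z": 0, "ax": 0, "ay": 0, "az": 0}, {"fingers": 60, "x": 0, "y": 0, "z": 0, "ax": 0, "ay": 0, "az": 0}]'

```text
t: 5.2
eef_pos: [0.4686, -0.2768, 0.0138]
tool_rot: [0.001, 0.011, 1.0, -0.0]
contact_force: [-0.1, -0.3, 0.2]
gripper_width: 0.667
grasp_force: 0.0
```

Request:
jog_arm --rows '[{"fingers": 62, "x": 0, "y": 0, "z": 0, "ax": 0, "ay": 0, "az": 0}, {"fingers": 62, "x": 0, "y": 0, "z": 0, "ax": 0, "ay": 0, "az": 0}, {"fingers": 62, "x": 0, "y": 0, "z": -25, "ax": 0, "ay": 0, "az": 0}, {"fingers": 62, "x": 0, "y": 0, "z": -40, "ax": 0, "ay": 0, "az": 0}, {"fingers": 62, "x": -3, "y": 25, "z": -40, "ax": 0, "ay": 0, "az": 0}, {"fingers": 62, "x": -6, "y": 47, "z": -10, "ax": 0, "ay": 0, "az": 0}, {"fingers": 62, "x": -6, "y": 48, "z": 0, "ax": 0, "ay": 0, "az": 0}, {"fingers": 62, "x": -6, "y": 48, "z": 0, "ax": 0, "ay": 0, "az": 0}]'

```text
t: 6.0
eef_pos: [0.493, -0.1075, 0.129]
tool_rot: [0.001, 0.012, 1.0, 0.0]
contact_force: [1.3, 0.0, -0.6]
gripper_width: 0.725
grasp_force: 0.0
```

```bash
python3 - <<'E'
from h import *
st()
c=cam('top'); save(c,'t3')
m,h=masks(c); B=(140,200,340,320)
for n in('pale','dark'): print(n,rects(c,m[n],.105,200,B))
a=cv2.imread('pics/t3.png')[190:340,140:540]
cv2.imwrite('pics/c3.png',cv2.resize(a,(800,300),interpolation=2))
E
```

```text
t 6.0 p [ 0.493  -0.1075  0.129 ] q [-0.18  0.34  0.32  2.07 -0.16  0.75  1.79] F [ 1.3  0.  -0.6] w 0.725 g 0.0
[[-1.     0.024  0.003]
 [ 0.024  1.     0.   ]
 [-0.003  0.    -1.   ]]
pale [(417, 230, 339, 37, 88.5), (505, 189, 99, 36, 9.7), (505, 278, 117, 40, -1.9), (515, 411, 130, 20, 2.4), (617, 190, 338, 42, 88.4)]
dark [(501, 40, 141, 30, -1.9), (576, 207, 145, 78, 55.2), (604, 408, 53, 28, 18.7)]
```

View pics/c3.png

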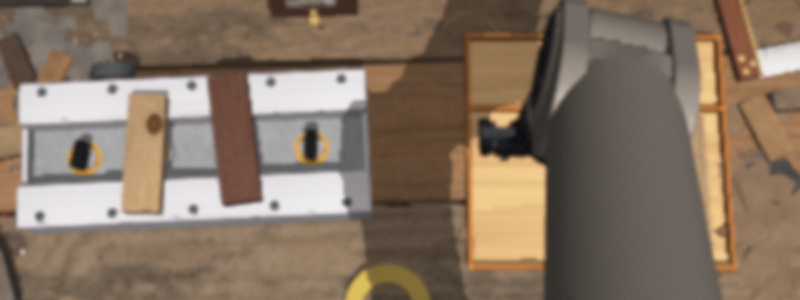

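Block 7 has left the lid, and blocks 1 and 2 are unmoved. Going to dark block 1.

Request:
jog_arm --rows '[{"fingers": 62, "x": -2, "y": 40, "z": -10, "ax": 0, "ay": 0, "az": 0}, {"fingers": 62, "x": -2, "y": 45, "z": 0, "ax": 0, "ay": 0, "az": 0}, {"fingers": 62, "x": -2, "y": 45, "z": 0, "ax": 0, "ay": 0, "az": 0}, {"fingers": 62, "x": -2, "y": 45, "z": 0, "ax": 0, "ay": 0, "az": 0}, {"fingers": 62, "x": -2, "y": 45, "z": 0, "ax": 0, "ay": 0, "az": 0}, {"fingers": 62, "x": -2, "y": 40, "z": 0, "ax": 0, "ay": 0, "az": 0}, {"fingers": 62, "x": -2, "y": 30, "z": 0, "ax": 0, "ay": 0, "az": 0}, {"fingers": 62, "x": 0, "y": 0, "z": 0, "ax": 0, "ay": 0, "az": -7.5}]'

```text
t: 6.85
eef_pos: [0.5128, 0.1865, 0.1381]
tool_rot: [0.001, -0.059, 0.998, 0.001]
contact_force: [0.0, -0.1, -0.5]
gripper_width: 0.723
grasp_force: 0.0
```

```bash
python3 - <<'E'
from h import *
go(516,188,79,96.1)
c=cam('wrist'); save(c,'w4'); m,h=masks(c)
# rows: edges of dark block near image middle
print('dark',rects(c,m['dark'],.105,3000))
print([np.round(x) for x in [proj(c,(.516,.188,.105))]])
c=cam('top');m,h=masks(c);print(rects(c,m['dark'],.105,500,(140,200,340,320)))
E
```

```text
t 6.85 p [0.5128 0.1865 0.1381] q [-0.62  0.38  0.2   1.97 -0.11  0.8   1.33] F [ 0.  -0.1 -0.5] w 0.723 g 0.0
[[-0.993 -0.117  0.001]
 [-0.117  0.993  0.003]
 [-0.001  0.002 -1.   ]]
az 0.6 shift [-3.2  1.  59.1] len 59
dark [(562, 196, 46, 40, 7.3)]
[array([319., 289.])]
[(610, 128, 92, 52, 88.4)]
```

Request:
jog_arm --rows '[{"fingers": 62, "x": -3, "y": 3, "z": 15, "ax": 0, "ay": 0, "az": 0.5}, {"fingers": 62, "x": 0, "y": 0, "z": 22, "ax": 0, "ay": 0, "az": 0}, {"fingers": 62, "x": 0, "y": 0, "z": 16, "ax": 0, "ay": 0, "az": 0}, {"fingers": 62, "x": 0, "y": 0, "z": 6, "ax": 0, "ay": 0, "az": 0}, {"fingers": 25, "x": 0, "y": 0, "z": 0, "ax": 0, "ay": 0, "az": 0}, {"fingers": 25, "x": 0, "y": 0, "z": 0, "ax": 0, "ay": 0, "az": 0}, {"fingers": 25, "x": 0, "y": 0, "z": 0, "ax": 0, "ay": 0, "az": 0}, {"fingers": 25, "x": 0, "y": 0, "z": 0, "ax": 0, "ay": 0, "az": 0}]'

```text
t: 7.75
eef_pos: [0.5159, 0.1838, 0.0793]
tool_rot: [0.0, -0.049, 0.999, 0.0]
contact_force: [-0.4, 0.2, -2.1]
gripper_width: 0.459
grasp_force: 60.7
```

Request:
jog_arm --rows '[{"fingers": 25, "x": 0, "y": 0, "z": -20, "ax": 0, "ay": 0, "az": 0}, {"fingers": 25, "x": 0, "y": 0, "z": -30, "ax": 0, "ay": 0, "az": 0}, {"fingers": 25, "x": 0, "y": -10, "z": -20, "ax": 0, "ay": 0, "az": 6.5}, {"fingers": 25, "x": 6, "y": -40, "z": 0, "ax": 0, "ay": 0, "az": 0}, {"fingers": 25, "x": 6, "y": -45, "z": 0, "ax": 0, "ay": 0, "az": 0}, {"fingers": 25, "x": 6, "y": -45, "z": 0, "ax": 0, "ay": 0, "az": 0}, {"fingers": 25, "x": 6, "y": -45, "z": 0, "ax": 0, "ay": 0, "az": 0}, {"fingers": 25, "x": 6, "y": -45, "z": 0, "ax": 0, "ay": 0, "az": 0}]'

```text
t: 8.55
eef_pos: [0.4831, -0.0474, 0.1492]
tool_rot: [0.0, 0.007, 1.0, 0.0]
contact_force: [0.0, -0.8, -1.6]
gripper_width: 0.454
grasp_force: 61.1
```

```bash
python3 - <<'E'
from h import *
go(472,-95,13,88.9)
c=cam('wrist'); save(c,'w5')
E
```

```text
t 8.55 p [ 0.4831 -0.0474  0.1492] q [-0.31  0.28  0.32  2.1  -0.12  0.78  1.65] F [ 0.  -0.8 -1.6] w 0.454 g 61.06484770774841
[[-1.     0.014  0.001]
 [ 0.014  1.     0.   ]
 [-0.001  0.    -1.   ]]
az 0.3 shift [ 10.3 -47.9 136.2] len 145
```

Request:
jog_arm --rows '[{"fingers": 25, "x": 5, "y": -24, "z": 10, "ax": 0, "ay": 0, "az": 0}, {"fingers": 25, "x": 5, "y": -24, "z": 30, "ax": 0, "ay": 0, "az": 0}, {"fingers": 25, "x": 0, "y": 0, "z": 40, "ax": 0, "ay": 0, "az": 0}, {"fingers": 25, "x": 0, "y": 0, "z": 35, "ax": 0, "ay": 0, "az": 0}, {"fingers": 25, "x": 0, "y": 0, "z": 18, "ax": 0, "ay": 0, "az": 0}, {"fingers": 25, "x": 0, "y": 0, "z": 5.5, "ax": 0, "ay": 0, "az": 0}, {"fingers": 25, "x": 0, "y": 0, "z": 0, "ax": 0, "ay": 0, "az": 0}, {"fingers": 25, "x": 0, "y": 0, "z": 0, "ax": 0, "ay": 0, "az": 0}]'

```text
t: 9.4
eef_pos: [0.4737, -0.0935, 0.0111]
tool_rot: [0.001, 0.007, 1.0, -0.0]
contact_force: [-0.2, -0.3, -1.5]
gripper_width: 0.458
grasp_force: 61.0
```

Request:
jog_arm --rows '[{"fingers": 58, "x": 0, "y": 0, "z": 0, "ax": 0, "ay": 0, "az": 0}, {"fingers": 58, "x": 0, "y": 0, "z": 0, "ax": 0, "ay": 0, "az": 0}, {"fingers": 58, "x": 0, "y": 0, "z": 0, "ax": 0, "ay": 0, "az": 0}, {"fingers": 58, "x": 0, "y": 0, "z": -25, "ax": 0, "ay": 0, "az": 0}, {"fingers": 58, "x": 0, "y": 0, "z": -40, "ax": 0, "ay": 0, "az": 0}, {"fingers": 58, "x": 0, "y": 10, "z": -40, "ax": 0, "ay": 0, "az": 0}, {"fingers": 58, "x": -5, "y": 40, "z": -20, "ax": 0, "ay": 0, "az": 0}, {"fingers": 58, "x": -5, "y": 48, "z": 0, "ax": 0, "ay": 0, "az": 0}]'

```text
t: 10.2
eef_pos: [0.4867, 0.0038, 0.1389]
tool_rot: [0.004, 0.009, 1.0, 0.0]
contact_force: [2.4, 1.0, 0.4]
gripper_width: 0.68
grasp_force: 0.0
```

Request:
jog_arm --rows '[{"fingers": 60, "x": -3, "y": 48, "z": 0, "ax": 0, "ay": 0, "az": 0}, {"fingers": 60, "x": -3, "y": 48, "z": 0, "ax": 0, "ay": 0, "az": 0}, {"fingers": 60, "x": -3, "y": 48, "z": 0, "ax": 0, "ay": 0, "az": 0}, {"fingers": 60, "x": -3, "y": 48, "z": 0, "ax": 0, "ay": 0, "az": 0}, {"fingers": 60, "x": -3, "y": 40, "z": 0, "ax": 0, "ay": 0, "az": 0}, {"fingers": 60, "x": 0, "y": 20, "z": 0, "ax": 0, "ay": 0, "az": 0}, {"fingers": 60, "x": 0, "y": 0, "z": 0, "ax": 0, "ay": 0, "az": 0}, {"fingers": 60, "x": 0, "y": 0, "z": 0, "ax": 0, "ay": 0, "az": 0}]'

```text
t: 11.0
eef_pos: [0.5025, 0.2558, 0.1352]
tool_rot: [-0.0, 0.007, 1.0, -0.0]
contact_force: [0.5, -0.7, 0.1]
gripper_width: 0.704
grasp_force: 0.0
```

```bash
python3 - <<'E'
from h import *
go(507,277,77,87.5)
c=cam('wrist'); save(c,'w6'); print(np.round(proj(c,(.507,.277,.1))))
c=cam('top'); save(c,'t4'); m,h=masks(c)
print(rects(c,m['pale'],.1,200,(140,200,340,320)))
a=cv2.imread('pics/t4.png')[190:340,140:540];b=cv2.imread('pics/w6.png')
cv2.imwrite('pics/c4.png',np.vstack([cv2.resize(a,(640,240)),cv2.copyMakeBorder(cv2.resize(b,(480,360)),0,0,0,160,0)]))
E
```

```text
t 11.0 p [0.5025 0.2558 0.1352] q [-0.77  0.41  0.24  1.93 -0.13  0.82  1.1 ] F [ 0.5 -0.7  0.1] w 0.704 g 0.0
[[-1.     0.013 -0.   ]
 [ 0.013  1.    -0.001]
 [ 0.    -0.001 -1.   ]]
az 1.7 shift [-3.6 21.4 58.2] len 62
[361. 289.]
[(414, 183, 67, 31, 88.5), (420, 45, 47, 35, -1.9), (498, 411, 94, 20, 2.4), (520, 40, 138, 32, -1.6), (617, 94, 147, 40, 88.4)]
```

View pics/c4.png

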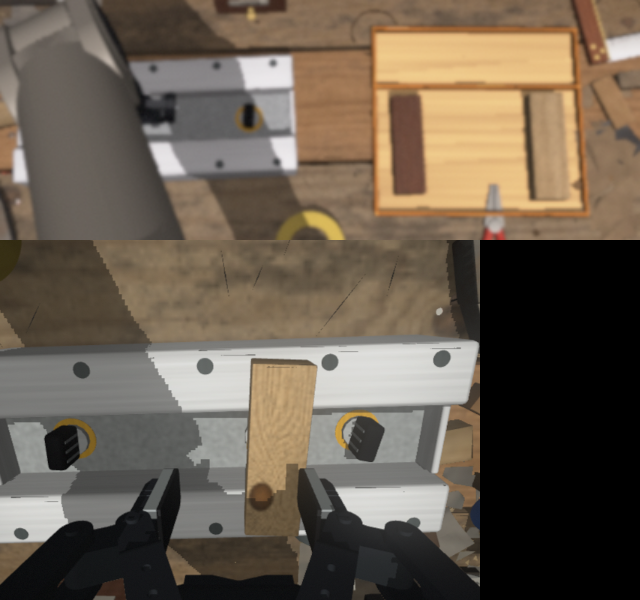

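Blocks 1 and 7 lie flat in the wide part. Block 2 is seen with corners (252,362), (316,364), (298,534) and (246,534) in the ¾-scale lower panel, which is offset 240 down. Both stoppers are visible.

```bash
python3 - <<'E'
from h import *
c=cam('wrist')
P=np.array([onz(c,u/.75,(v-240)/.75,z)[:2]*1000 for u,v,z in[(251,362,.1),(307,365,.1),(298,534,.1),(246,534,.1)]]);print(P.round(),P.mean(0))
a=(P[3]+P[2]-P[0]-P[1]);print(np.degrees(np.arctan2(a[1],a[0])))
for k,uv in(('a',(63,447)),('b',(363,440))): print(k,np.round(onz(c,uv[0]/.75,(uv[1]-240)/.75,.066),3))
E
```

```text
[[447. 263.]
 [450. 295.]
 [567. 296.]
 [567. 259.]] [507.6747725  278.33911605]
-0.9272373465009425
a [0.513 0.123 0.066]
b [0.511 0.348 0.066]
```

Request:
jog_arm --rows '[{"fingers": 60, "x": -5, "y": 22, "z": 0, "ax": 0, "ay": 0, "az": 1.2}, {"fingers": 60, "x": 0, "y": 0, "z": 22, "ax": 0, "ay": 0, "az": 0}, {"fingers": 60, "x": 0, "y": 0, "z": 26, "ax": 0, "ay": 0, "az": 0}, {"fingers": 60, "x": 0, "y": 0, "z": 12, "ax": 0, "ay": 0, "az": 0}, {"fingers": 20, "x": 0, "y": 0, "z": 0, "ax": 0, "ay": 0, "az": 0}, {"fingers": 20, "x": 0, "y": 0, "z": 0, "ax": 0, "ay": 0, "az": 0}, {"fingers": 20, "x": 0, "y": 0, "z": 0, "ax": 0, "ay": 0, "az": 0}, {"fingers": 20, "x": 0, "y": 0, "z": 0, "ax": 0, "ay": 0, "az": 0}]'

```text
t: 11.95
eef_pos: [0.5086, 0.2783, 0.0763]
tool_rot: [0.001, 0.018, 1.0, 0.001]
contact_force: [-0.9, 1.4, -1.2]
gripper_width: 0.433
grasp_force: 61.2
```

Request:
jog_arm --rows '[{"fingers": 20, "x": 0, "y": 0, "z": -20, "ax": 0, "ay": 0, "az": 0}, {"fingers": 20, "x": 0, "y": 0, "z": -30, "ax": 0, "ay": 0, "az": 0}, {"fingers": 20, "x": 0, "y": -10, "z": -25, "ax": 0, "ay": 0, "az": -1.2}, {"fingers": 20, "x": 4, "y": -40, "z": 0, "ax": 0, "ay": 0, "az": 0}, {"fingers": 20, "x": 4, "y": -48, "z": 0, "ax": 0, "ay": 0, "az": 0}, {"fingers": 20, "x": 4, "y": -48, "z": 0, "ax": 0, "ay": 0, "az": 0}, {"fingers": 20, "x": 4, "y": -48, "z": 0, "ax": 0, "ay": 0, "az": 0}, {"fingers": 20, "x": 4, "y": -48, "z": 0, "ax": 0, "ay": 0, "az": 0}]'

```text
t: 12.75
eef_pos: [0.4843, 0.0346, 0.151]
tool_rot: [0.001, 0.007, 1.0, 0.0]
contact_force: [0.7, -0.5, -1.0]
gripper_width: 0.431
grasp_force: 61.5
```

Request:
jog_arm --rows '[{"fingers": 20, "x": 4, "y": -48, "z": 0, "ax": 0, "ay": 0, "az": 0}, {"fingers": 20, "x": 4, "y": -48, "z": 0, "ax": 0, "ay": 0, "az": 0}, {"fingers": 20, "x": 0, "y": -45, "z": 0, "ax": 0, "ay": 0, "az": 0}, {"fingers": 20, "x": 0, "y": -30, "z": 0, "ax": 0, "ay": 0, "az": 0}, {"fingers": 20, "x": 0, "y": 0, "z": 0, "ax": 0, "ay": 0, "az": 0}, {"fingers": 20, "x": 0, "y": 0, "z": 0, "ax": 0, "ay": 0, "az": 0}, {"fingers": 20, "x": 0, "y": 0, "z": 0, "ax": 0, "ay": 0, "az": 0}, {"fingers": 20, "x": 0, "y": 0, "z": 0, "ax": 0, "ay": 0, "az": 0}]'

```text
t: 13.55
eef_pos: [0.4743, -0.133, 0.1504]
tool_rot: [0.0, 0.006, 1.0, 0.0]
contact_force: [0.7, -0.1, -0.4]
gripper_width: 0.426
grasp_force: 61.4
```

```bash
python3 - <<'E'
from h import *
go(471,-163,6.5,88.9)
c=cam('wrist'); save(c,'w7')
E
```

```text
t 13.55 p [ 0.4743 -0.133   0.1504] q [-0.18  0.29  0.39  2.08 -0.16  0.79  1.86] F [ 0.7 -0.1 -0.4] w 0.426 g 61.369675397872925
[[-1.     0.011  0.   ]
 [ 0.011  1.     0.001]
 [-0.     0.001 -1.   ]]
az 0.4 shift [  2.8 -30.1 143.8] len 147
```

View pics/w7.png

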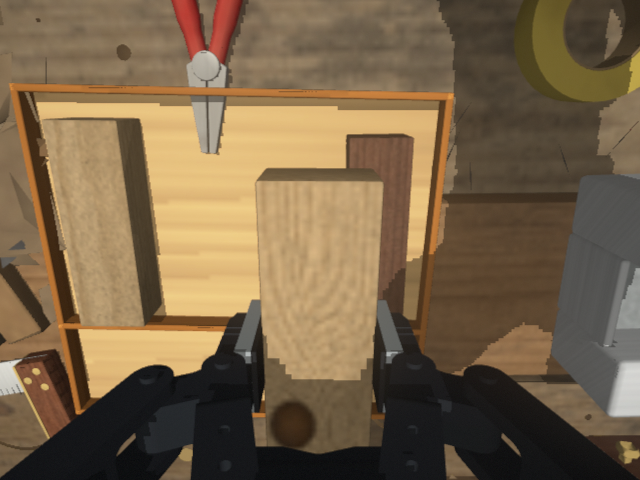

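Block 2 is held over the gap between blocks 1 and 7, with the pliers' tip at (209,150) near the wall and clear of the slot. Placing.

Request:
jog_arm --rows '[{"fingers": 20, "x": 3, "y": -30, "z": 10, "ax": 0, "ay": 0, "az": 0}, {"fingers": 20, "x": 0, "y": 0, "z": 40, "ax": 0, "ay": 0, "az": 0}, {"fingers": 20, "x": 0, "y": 0, "z": 40, "ax": 0, "ay": 0, "az": 0}, {"fingers": 20, "x": 0, "y": 0, "z": 30, "ax": 0, "ay": 0, "az": 0}, {"fingers": 20, "x": 0, "y": 0, "z": 16, "ax": 0, "ay": 0, "az": 0}, {"fingers": 20, "x": 0, "y": 0, "z": 5.5, "ax": 0, "ay": 0, "az": 0}, {"fingers": 20, "x": 0, "y": 0, "z": 0, "ax": 0, "ay": 0, "az": 0}, {"fingers": 20, "x": 0, "y": 0, "z": 0, "ax": 0, "ay": 0, "az": 0}]'

```text
t: 14.4
eef_pos: [0.4715, -0.1644, 0.0096]
tool_rot: [0.001, 0.007, 1.0, -0.0]
contact_force: [0.1, -0.2, -1.7]
gripper_width: 0.428
grasp_force: 61.4
```

Request:
jog_arm --rows '[{"fingers": 54, "x": 0, "y": 0, "z": 0, "ax": 0, "ay": 0, "az": 0}, {"fingers": 54, "x": 0, "y": 0, "z": 0, "ax": 0, "ay": 0, "az": 0}, {"fingers": 54, "x": 0, "y": 0, "z": 0, "ax": 0, "ay": 0, "az": 0}, {"fingers": 54, "x": 0, "y": 0, "z": -25, "ax": 0, "ay": 0, "az": 0}, {"fingers": 54, "x": 0, "y": 0, "z": -40, "ax": 0, "ay": 0, "az": 0}, {"fingers": 54, "x": 0, "y": 10, "z": -40, "ax": 0, "ay": 0, "az": 0}, {"fingers": 54, "x": -5, "y": 40, "z": -20, "ax": 0, "ay": 0, "az": 0}, {"fingers": 54, "x": -5, "y": 48, "z": 0, "ax": 0, "ay": 0, "az": 0}]'

```text
t: 15.2
eef_pos: [0.4844, -0.0675, 0.1374]
tool_rot: [0.004, 0.009, 1.0, 0.0]
contact_force: [1.4, -0.2, -0.4]
gripper_width: 0.631
grasp_force: 0.0
```

Request:
jog_arm --rows '[{"fingers": 30, "x": -5, "y": 48, "z": 0, "ax": 0, "ay": 0, "az": 0}, {"fingers": 0, "x": -5, "y": 48, "z": 0, "ax": 0, "ay": 0, "az": 0}, {"fingers": 0, "x": -5, "y": 48, "z": 0, "ax": 0, "ay": 0, "az": 0}, {"fingers": 0, "x": -3, "y": 48, "z": 0, "ax": 0, "ay": 0, "az": 0}, {"fingers": 0, "x": -3, "y": 48, "z": 0, "ax": 0, "ay": 0, "az": 0}, {"fingers": 0, "x": -3, "y": 48, "z": 0, "ax": 0, "ay": 0, "az": 0}, {"fingers": 0, "x": 0, "y": 30, "z": 0, "ax": 0, "ay": 0, "az": 0}, {"fingers": 0, "x": 0, "y": 0, "z": 0, "ax": 0, "ay": 0, "az": 0}]'

```text
t: 16.0
eef_pos: [0.5096, 0.2573, 0.1339]
tool_rot: [0.0, 0.003, 1.0, 0.001]
contact_force: [-1.2, 0.7, -0.5]
gripper_width: 0.002
grasp_force: 0.0
```

```bash
python3 - <<'E'
from h import *
go(513,274,75,88.8)
c=cam('top'); save(c,'t5');w=cam('wrist'); save(w,'w8')
for p in((.513,.274,.064),(.511,.352,.066),(.516,.116,.066)): print(proj(w,p))
a=cv2.imread('pics/t5.png')[190:340,140:540];b=cv2.imread('pics/w8.png')
cv2.imwrite('pics/c5.png',np.vstack([cv2.resize(a,(640,240)),cv2.copyMakeBorder(cv2.resize(b,(480,360)),0,0,0,160,0)]))
E
```

```text
t 16.0 p [0.5096 0.2573 0.1339] q [-0.8   0.43  0.29  1.92 -0.17  0.82  1.14] F [-1.2  0.7 -0.5] w 0.002 g 0.0
[[-1.     0.006  0.   ]
 [ 0.006  1.     0.003]
 [-0.     0.003 -1.   ]]
az 0.9 shift [-3.1 16.6 59. ] len 61
(np.float64(352.9520380823757), np.float64(259.8181455473584))
(np.float64(494.79733022413564), np.float64(256.4546994453221))
(np.float64(69.01758726551685), np.float64(268.7852815556464))
```

View pics/c5.png

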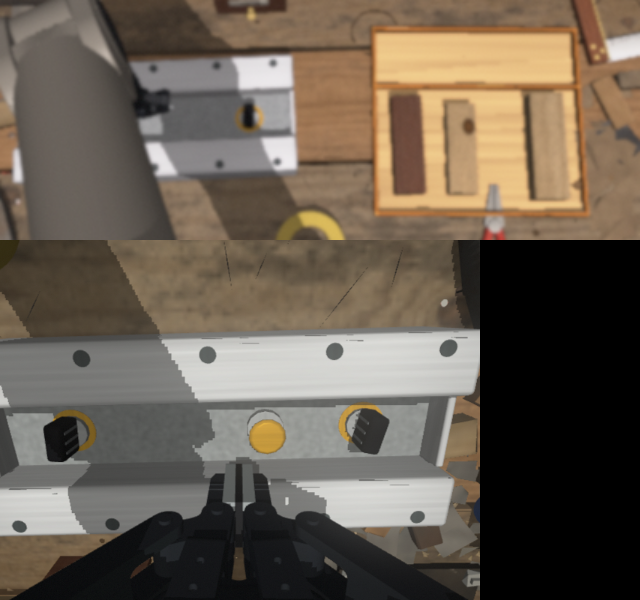

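Blocks 1, 2 and 7 all lie in the wide part. The plunger head is at wrist pixel (356,261), so the target is (513.5, 275.5). Pressing with shut fingers.

Request:
jog_arm --rows '[{"fingers": 0, "x": -3.5, "y": 18, "z": 0, "ax": 0, "ay": 0, "az": 0}, {"fingers": 0, "x": 0, "y": 0, "z": 30, "ax": 0, "ay": 0, "az": 0}, {"fingers": 0, "x": 0, "y": 0, "z": 22, "ax": 0, "ay": 0, "az": 0}, {"fingers": 0, "x": 0, "y": 0, "z": 10, "ax": 0, "ay": 0, "az": 0}, {"fingers": 0, "x": 0, "y": 0, "z": 5, "ax": 0, "ay": 0, "az": 0}, {"fingers": 0, "x": 0, "y": 0, "z": 5, "ax": 0, "ay": 0, "az": 0}, {"fingers": 0, "x": 0, "y": 0, "z": 4, "ax": 0, "ay": 0, "az": 0}, {"fingers": 0, "x": 0, "y": 0, "z": 0, "ax": 0, "ay": 0, "az": 0}]'

```text
t: 16.9
eef_pos: [0.5147, 0.2687, 0.0584]
tool_rot: [0.0, 0.007, 1.0, 0.0]
contact_force: [-1.7, -2.1, 5.1]
gripper_width: -0.0
grasp_force: 3.0
```

Request:
jog_arm --rows '[{"fingers": 0, "x": 0, "y": 0, "z": 2, "ax": 0, "ay": 0, "az": 0}, {"fingers": 0, "x": 0, "y": 0, "z": 2, "ax": 0, "ay": 0, "az": 0}, {"fingers": 0, "x": 0, "y": 0, "z": 0, "ax": 0, "ay": 0, "az": 0}, {"fingers": 0, "x": 0, "y": 0, "z": 0, "ax": 0, "ay": 0, "az": 0}, {"fingers": 0, "x": 0, "y": 0, "z": 0, "ax": 0, "ay": 0, "az": 0}, {"fingers": 0, "x": 0, "y": 0, "z": 0, "ax": 0, "ay": 0, "az": 0}, {"fingers": 0, "x": 0, "y": 0, "z": 0, "ax": 0, "ay": 0, "az": 0}, {"fingers": 0, "x": 0, "y": 0, "z": 0, "ax": 0, "ay": 0, "az": 0}]'

```text
t: 17.7
eef_pos: [0.5148, 0.2687, 0.0551]
tool_rot: [0.0, 0.007, 1.0, 0.0]
contact_force: [-2.3, -2.5, 7.6]
gripper_width: -0.001
grasp_force: 4.0
```

Request:
jog_arm --rows '[{"fingers": 0, "x": 0, "y": 0, "z": 1.5, "ax": 0, "ay": 0, "az": 0}, {"fingers": 0, "x": 0, "y": 0, "z": 1.5, "ax": 0, "ay": 0, "az": 0}, {"fingers": 0, "x": 0, "y": 0, "z": 1, "ax": 0, "ay": 0, "az": 0}, {"fingers": 0, "x": 0, "y": 0, "z": 0.5, "ax": 0, "ay": 0, "az": 0}, {"fingers": 0, "x": 0, "y": 0, "z": 0, "ax": 0, "ay": 0, "az": 0}, {"fingers": 0, "x": 0, "y": 0, "z": 0, "ax": 0, "ay": 0, "az": 0}, {"fingers": 0, "x": 0, "y": 0, "z": 0, "ax": 0, "ay": 0, "az": 0}, {"fingers": 0, "x": 0, "y": 0, "z": 0, "ax": 0, "ay": 0, "az": 0}]'

```text
t: 18.5
eef_pos: [0.5148, 0.2688, 0.0515]
tool_rot: [0.0, 0.007, 1.0, 0.0]
contact_force: [-5.0, -3.9, 16.0]
gripper_width: -0.002
grasp_force: 8.3
```

The force rose to 16 N at 12 mm travel, so the plunger is at its stop. Releasing slowly, then moving to stopper b.

Request:
jog_arm --rows '[{"fingers": 0, "x": 0, "y": 0, "z": 0.3, "ax": 0, "ay": 0, "az": 0}, {"fingers": 0, "x": 0, "y": 0, "z": 0, "ax": 0, "ay": 0, "az": 0}, {"fingers": 0, "x": 0, "y": 0, "z": -4, "ax": 0, "ay": 0, "az": 0}, {"fingers": 0, "x": 0, "y": 0, "z": -5, "ax": 0, "ay": 0, "az": 0}, {"fingers": 0, "x": 0, "y": 0, "z": -8, "ax": 0, "ay": 0, "az": 0}, {"fingers": 0, "x": 0, "y": 0, "z": -20, "ax": 0, "ay": 0, "az": 0}, {"fingers": 0, "x": 0, "y": 0, "z": -30, "ax": 0, "ay": 0, "az": 0}, {"fingers": 0, "x": 0, "y": 0, "z": -35, "ax": 0, "ay": 0, "az": 0}]'

```text
t: 19.3
eef_pos: [0.5137, 0.269, 0.1517]
tool_rot: [-0.0, 0.007, 1.0, -0.0]
contact_force: [0.7, 1.5, 0.1]
gripper_width: -0.0
grasp_force: 0.0
```

Request:
jog_arm --rows '[{"fingers": 50, "x": 0, "y": 20, "z": 0, "ax": 0, "ay": 0, "az": 0}, {"fingers": 50, "x": 1, "y": 25, "z": 0, "ax": 0, "ay": 0, "az": 0}, {"fingers": 50, "x": 1, "y": 25, "z": 0, "ax": 0, "ay": 0, "az": 0}, {"fingers": 50, "x": 0, "y": 10, "z": 0, "ax": 0, "ay": 0, "az": 0}, {"fingers": 50, "x": 0, "y": 0, "z": 0, "ax": 0, "ay": 0, "az": 0}, {"fingers": 50, "x": 0, "y": 0, "z": 0, "ax": 0, "ay": 0, "az": 0}, {"fingers": 50, "x": 0, "y": 0, "z": 0, "ax": 0, "ay": 0, "az": 0}, {"fingers": 50, "x": 0, "y": 0, "z": 0, "ax": 0, "ay": 0, "az": 0}]'

```text
t: 20.1
eef_pos: [0.5137, 0.3475, 0.151]
tool_rot: [0.0, 0.008, 1.0, -0.0]
contact_force: [-0.9, -0.5, -0.4]
gripper_width: 0.581
grasp_force: 0.0
```

```bash
python3 - <<'E'
from h import *
o,r=st(); w=cam('wrist'); save(w,'w9')
u,v=proj(w,(.511,.352,.066)); u,v=int(u),int(v); print(u,v)
# grip: dark pixels near
hsv=cv2.cvtColor(w['pixels'],cv2.COLOR_RGB2HSV)
b=cv2.imread('pics/w9.png'); y0,x0=max(v-90,0),max(u-120,0); cv2.imwrite('pics/c6.png',cv2.resize(b[y0:y0+180,x0:x0+240],None,fx=3,fy=3)); print(x0,y0)
print(np.round(proj(w,(.5135,.2755,.064))))
E
```

```text
t 20.1 p [0.5137 0.3475 0.151 ] q [-0.91  0.48  0.29  1.78 -0.17  0.9   1.01] F [-0.9 -0.5 -0.4] w 0.581 g 0.0
[[-1.     0.016  0.   ]
 [ 0.016  1.    -0.001]
 [-0.    -0.001 -1.   ]]
324 241
204 151
[196. 246.]
```

View pics/c6.png

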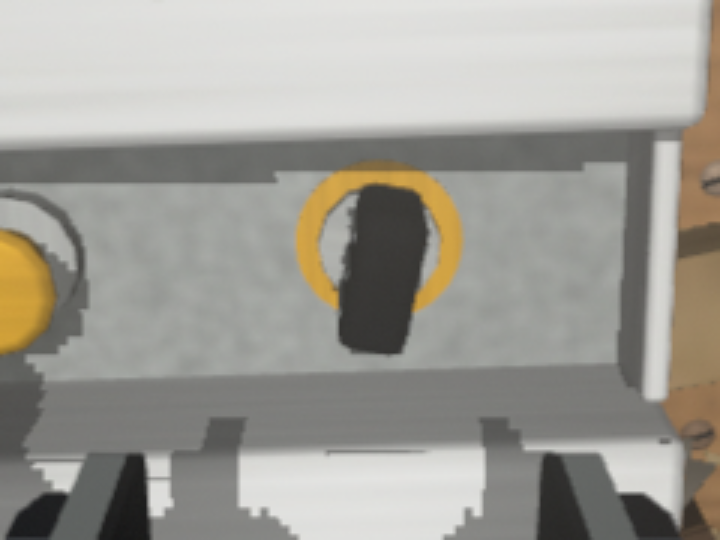

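Close view of stopper b: its collar ring is centred at crop (380,242), and the grip's top face is around (383,278), leaning about 9.5°. The plunger head is back up on the left, with its centre near where I projected it.

```bash
python3 - <<'E'
from h import *
w=cam('wrist')
f=lambda u,v,z:np.round(onz(w,204+u/3,151+v/3,z)*1000,1)
print(f(380,242,.036), f(383,278,.066)); P=[f(340,348,.066),f(403,352,.066),f(427,215,.066),f(360,205,.066)]; print(P,np.mean(P,0))
go(511.5,353,46,80.4)
E
```

```text
[514.5 356.9  36. ] [512.5 356.6  66. ]
[array([527.2, 347.9,  66. ]), array([528.2, 360.5,  66. ]), array([499.7, 365.2,  66. ]), array([497.5, 352.3,  66. ])] [513.15  356.475  66.   ]
t 20.2 p [0.5136 0.3481 0.1511] q [-0.91  0.48  0.29  1.78 -0.17  0.9   1.01] F [ 0.3 -0.2  0.2] w 0.587 g 0.0
[[-1.     0.015  0.   ]
 [ 0.015  1.    -0.   ]
 [-0.    -0.    -1.   ]]
az 8.7 shift [  2.9   4.5 105.1] len 105
```

Request:
jog_arm --rows '[{"fingers": 40, "x": 0, "y": 0, "z": 0, "ax": 0, "ay": 0, "az": 8.5}, {"fingers": 40, "x": 1.5, "y": 8.5, "z": 20, "ax": 0, "ay": 0, "az": 0}, {"fingers": 40, "x": 0, "y": 0, "z": 30, "ax": 0, "ay": 0, "az": 0}, {"fingers": 40, "x": 0, "y": 0, "z": 25, "ax": 0, "ay": 0, "az": 0}, {"fingers": 40, "x": 0, "y": 0, "z": 15, "ax": 0, "ay": 0, "az": 0}, {"fingers": 40, "x": 0, "y": 0, "z": 9, "ax": 0, "ay": 0, "az": 0}, {"fingers": 40, "x": 0, "y": 0, "z": 3, "ax": 0, "ay": 0, "az": 0}, {"fingers": 40, "x": 0, "y": 0, "z": 0, "ax": 0, "ay": 0, "az": 0}]'

```text
t: 21.0
eef_pos: [0.5136, 0.3576, 0.0494]
tool_rot: [0.0, 0.081, 0.997, 0.0]
contact_force: [0.6, -0.2, 0.7]
gripper_width: 0.47
grasp_force: 0.0
```

```bash
python3 - <<'E'
from h import *
go(513.5,356.5,45,80.4)
E
```

```text
t 21.0 p [0.5136 0.3576 0.0494] q [-0.91  0.63  0.28  1.82 -0.24  0.72  0.91] F [ 0.6 -0.2  0.7] w 0.47 g 0.0
[[-0.987  0.162  0.   ]
 [ 0.162  0.987  0.   ]
 [-0.     0.    -1.   ]]
az 0.3 shift [-0.1 -1.2  4.4] len 5
```

Request:
jog_arm --rows '[{"fingers": 40, "x": 0, "y": -1, "z": 4, "ax": 0, "ay": 0, "az": 0.3}, {"fingers": 24, "x": 0, "y": 0, "z": 0, "ax": 0, "ay": 0, "az": 0}, {"fingers": 14, "x": 0, "y": 0, "z": 0, "ax": 0, "ay": 0, "az": 0}, {"fingers": 5, "x": 0, "y": 0, "z": 0, "ax": 0, "ay": 0, "az": 0}, {"fingers": 5, "x": 0, "y": 0, "z": 0, "ax": 0, "ay": 0, "az": 0}, {"fingers": 5, "x": 0, "y": 0, "z": 0, "ax": 0, "ay": 0, "az": 0}, {"fingers": 5, "x": 0, "y": 0, "z": 0, "ax": 0, "ay": 0, "az": 0}, {"fingers": 5, "x": 0, "y": 0, "z": 0, "ax": 0, "ay": 0, "az": 0}]' --force 70

```text
t: 21.8
eef_pos: [0.5131, 0.3562, 0.0457]
tool_rot: [-0.0, 0.084, 0.996, -0.0]
contact_force: [-1.4, -2.0, 5.1]
gripper_width: 0.147
grasp_force: 68.3
```

```bash
python3 - <<'E'
from h import *
go(513.5,356.5,45,80.4)
E
```

```text
t 21.8 p [0.5131 0.3562 0.0457] q [-0.91  0.63  0.28  1.83 -0.25  0.72  0.91] F [-1.4 -2.   5.1] w 0.147 g 68.33636283874512
[[-0.986  0.168 -0.   ]
 [ 0.168  0.986 -0.   ]
 [ 0.    -0.    -1.   ]]
az -0.0 shift [-0.3  0.4  0.7] len 1
```

Request:
jog_arm --rows '[{"fingers": 5, "x": 0, "y": 0, "z": 0, "ax": 0, "ay": 0, "az": 7.2}, {"fingers": 5, "x": 0, "y": 0, "z": -0.3, "ax": 0, "ay": 0, "az": 7.2}, {"fingers": 5, "x": 0, "y": 0, "z": -0.3, "ax": 0, "ay": 0, "az": 7.2}, {"fingers": 5, "x": 0, "y": 0, "z": -0.3, "ax": 0, "ay": 0, "az": 7.2}, {"fingers": 5, "x": 0, "y": 0, "z": 0, "ax": 0, "ay": 0, "az": 0}, {"fingers": 5, "x": 0, "y": 0, "z": 0, "ax": 0, "ay": 0, "az": 0}, {"fingers": 5, "x": 0, "y": 0, "z": 0, "ax": 0, "ay": 0, "az": 0}, {"fingers": 5, "x": 0, "y": 0, "z": 0, "ax": 0, "ay": 0, "az": 0}]'

```text
t: 22.6
eef_pos: [0.5126, 0.3563, 0.0458]
tool_rot: [-0.0, 0.328, 0.945, -0.0]
contact_force: [-1.6, -2.2, -0.1]
gripper_width: 0.146
grasp_force: 68.6
```

Request:
jog_arm --rows '[{"fingers": 5, "x": 0, "y": 0, "z": 0, "ax": 0, "ay": 0, "az": -8.2}, {"fingers": 5, "x": 0, "y": 0, "z": -0.4, "ax": 0, "ay": 0, "az": -8.2}, {"fingers": 5, "x": 0, "y": 0, "z": -0.4, "ax": 0, "ay": 0, "az": -8.2}, {"fingers": 5, "x": 0, "y": 0, "z": -0.4, "ax": 0, "ay": 0, "az": -8.2}, {"fingers": 5, "x": 0, "y": 0, "z": -0.4, "ax": 0, "ay": 0, "az": -8.2}, {"fingers": 5, "x": 0, "y": 0, "z": -0.4, "ax": 0, "ay": 0, "az": -8.2}, {"fingers": 5, "x": 0, "y": 0, "z": 0, "ax": 0, "ay": 0, "az": -8.2}, {"fingers": 5, "x": 0, "y": 0, "z": 0, "ax": 0, "ay": 0, "az": 0}]'

```text
t: 23.4
eef_pos: [0.5135, 0.3555, 0.047]
tool_rot: [-0.0, -0.166, 0.986, -0.0]
contact_force: [3.0, -1.7, -9.8]
gripper_width: 0.142
grasp_force: 68.1
```

```bash
python3 - <<'E'
from h import *
go(513.5,356.5,45,80.4)
E
```

```text
t 23.4 p [0.5135 0.3555 0.047 ] q [-0.81  0.62  0.14  1.82 -0.13  0.71  1.31] F [ 3.  -1.7 -9.8] w 0.142 g 68.0833089351654
[[-0.945 -0.327  0.   ]
 [-0.327  0.945 -0.001]
 [ 0.    -0.001 -1.   ]]
az 28.7 shift [0.2 1.  2. ] len 2
```

Request:
jog_arm --rows '[{"fingers": 5, "x": 0, "y": 0, "z": 0, "ax": 0, "ay": 0, "az": 8.2}, {"fingers": 5, "x": 0, "y": 0, "z": -0.4, "ax": 0, "ay": 0, "az": 8.2}, {"fingers": 5, "x": 0, "y": 0, "z": -0.4, "ax": 0, "ay": 0, "az": 8.2}, {"fingers": 5, "x": 0, "y": 0, "z": -0.4, "ax": 0, "ay": 0, "az": 8.2}, {"fingers": 5, "x": 0, "y": 0, "z": -0.4, "ax": 0, "ay": 0, "az": 8.2}, {"fingers": 5, "x": 0, "y": 0, "z": -0.4, "ax": 0, "ay": 0, "az": 8.2}, {"fingers": 5, "x": 0, "y": 0, "z": -0.4, "ax": 0, "ay": 0, "az": 8.2}, {"fingers": 5, "x": 0, "y": 0, "z": 0, "ax": 0, "ay": 0, "az": 0}]'

```text
t: 24.2
eef_pos: [0.5122, 0.3563, 0.0489]
tool_rot: [-0.0, 0.331, 0.944, -0.001]
contact_force: [1.5, -1.5, -14.3]
gripper_width: 0.147
grasp_force: 68.6
```

Request:
jog_arm --rows '[{"fingers": 5, "x": 0, "y": 0, "z": 0, "ax": 0, "ay": 0, "az": -8.2}, {"fingers": 5, "x": 0, "y": 0, "z": -0.4, "ax": 0, "ay": 0, "az": -8.2}, {"fingers": 5, "x": 0, "y": 0, "z": -0.4, "ax": 0, "ay": 0, "az": -8.2}, {"fingers": 5, "x": 0, "y": 0, "z": -0.4, "ax": 0, "ay": 0, "az": -8.2}, {"fingers": 5, "x": 0, "y": 0, "z": -0.4, "ax": 0, "ay": 0, "az": -8.2}, {"fingers": 5, "x": 0, "y": 0, "z": -0.4, "ax": 0, "ay": 0, "az": -8.2}, {"fingers": 5, "x": 0, "y": 0, "z": -0.4, "ax": 0, "ay": 0, "az": -8.2}, {"fingers": 5, "x": 0, "y": 0, "z": 0, "ax": 0, "ay": 0, "az": 0}]'

```text
t: 25.0
eef_pos: [0.5124, 0.3554, 0.0515]
tool_rot: [-0.001, -0.166, 0.986, -0.001]
contact_force: [2.4, -1.6, -16.2]
gripper_width: 0.148
grasp_force: 68.1
```

```bash
python3 - <<'E'
from h import *
go(513.5,356.5,45,80.4)
w=cam('wrist'); save(w,'w10'); b=cv2.imread('pics/w10.png'); u,v=map(int,proj(w,(.5135,.3565,.036))); print(u,v)
cv2.imwrite('pics/c7.png',cv2.resize(b[max(0,v-100):v+80,u-130:u+130],None,fx=3,fy=3))
E
```

```text
t 25.0 p [0.5124 0.3554 0.0515] q [-0.81  0.61  0.14  1.82 -0.13  0.72  1.31] F [  2.4  -1.6 -16.2] w 0.148 g 68.09805393218994
[[-0.945 -0.328 -0.002]
 [-0.328  0.945 -0.001]
 [ 0.002 -0.001 -1.   ]]
az 28.7 shift [-0.9  1.3  6.5] len 7
318 302
```

View pics/c7.png

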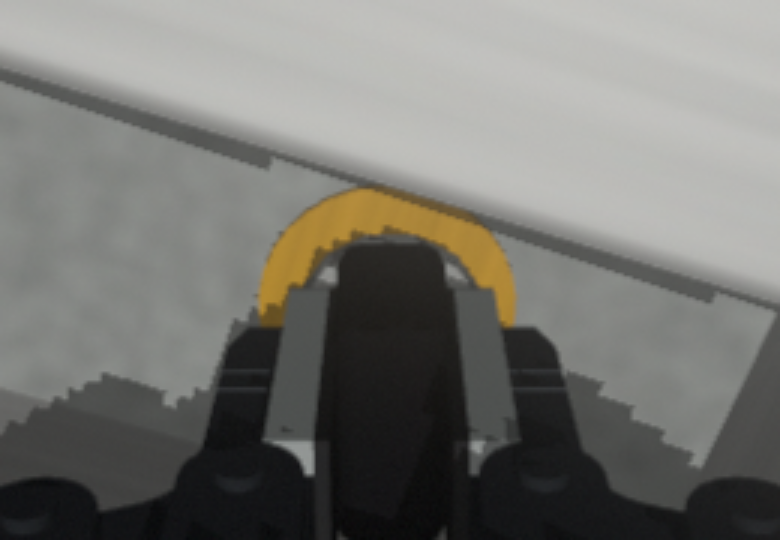

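The stopper follows the grip and the collar is close to flat. Continuing a bit gentler, ending each swing with turning only.

Request:
jog_arm --rows '[{"fingers": 5, "x": 0, "y": 0, "z": 0, "ax": 0, "ay": 0, "az": 8.2}, {"fingers": 5, "x": 0, "y": 0, "z": -0.4, "ax": 0, "ay": 0, "az": 8.2}, {"fingers": 5, "x": 0, "y": 0, "z": -0.4, "ax": 0, "ay": 0, "az": 8.2}, {"fingers": 5, "x": 0, "y": 0, "z": -0.4, "ax": 0, "ay": 0, "az": 8.2}, {"fingers": 5, "x": 0, "y": 0, "z": -0.4, "ax": 0, "ay": 0, "az": 8.2}, {"fingers": 5, "x": 0, "y": 0, "z": -0.4, "ax": 0, "ay": 0, "az": 8.2}, {"fingers": 5, "x": 0, "y": 0, "z": 0, "ax": 0, "ay": 0, "az": 8.2}, {"fingers": 5, "x": 0, "y": 0, "z": 0, "ax": 0, "ay": 0, "az": 0}]'

```text
t: 25.85
eef_pos: [0.5123, 0.3565, 0.0538]
tool_rot: [-0.0, 0.33, 0.944, -0.001]
contact_force: [2.5, -1.5, -16.3]
gripper_width: 0.148
grasp_force: 68.9
```

Request:
jog_arm --rows '[{"fingers": 5, "x": 0, "y": 0, "z": 0, "ax": 0, "ay": 0, "az": -8.2}, {"fingers": 5, "x": 0, "y": 0, "z": -0.4, "ax": 0, "ay": 0, "az": -8.2}, {"fingers": 5, "x": 0, "y": 0, "z": -0.4, "ax": 0, "ay": 0, "az": -8.2}, {"fingers": 5, "x": 0, "y": 0, "z": -0.4, "ax": 0, "ay": 0, "az": -8.2}, {"fingers": 5, "x": 0, "y": 0, "z": -0.4, "ax": 0, "ay": 0, "az": -8.2}, {"fingers": 5, "x": 0, "y": 0, "z": -0.4, "ax": 0, "ay": 0, "az": -8.2}, {"fingers": 5, "x": 0, "y": 0, "z": 0, "ax": 0, "ay": 0, "az": -8.2}, {"fingers": 5, "x": 0, "y": 0, "z": 0, "ax": 0, "ay": 0, "az": 0}]'

```text
t: 26.65
eef_pos: [0.5122, 0.3555, 0.0561]
tool_rot: [-0.001, -0.166, 0.986, -0.001]
contact_force: [-0.9, -3.2, -15.6]
gripper_width: 0.142
grasp_force: 68.9
```

Request:
jog_arm --rows '[{"fingers": 5, "x": 0, "y": 0, "z": 0, "ax": 0, "ay": 0, "az": 8.2}, {"fingers": 5, "x": 0, "y": 0, "z": -0.4, "ax": 0, "ay": 0, "az": 8.2}, {"fingers": 5, "x": 0, "y": 0, "z": -0.4, "ax": 0, "ay": 0, "az": 8.2}, {"fingers": 5, "x": 0, "y": 0, "z": -0.4, "ax": 0, "ay": 0, "az": 8.2}, {"fingers": 5, "x": 0, "y": 0, "z": -0.4, "ax": 0, "ay": 0, "az": 8.2}, {"fingers": 5, "x": 0, "y": 0, "z": -0.4, "ax": 0, "ay": 0, "az": 8.2}, {"fingers": 5, "x": 0, "y": 0, "z": 0, "ax": 0, "ay": 0, "az": 8.2}, {"fingers": 5, "x": 0, "y": 0, "z": 0, "ax": 0, "ay": 0, "az": 0}]'

```text
t: 27.45
eef_pos: [0.5127, 0.3566, 0.0584]
tool_rot: [0.0, 0.33, 0.944, -0.0]
contact_force: [0.9, -2.3, -17.2]
gripper_width: 0.143
grasp_force: 69.0
```

Request:
jog_arm --rows '[{"fingers": 5, "x": 0, "y": 0, "z": 0, "ax": 0, "ay": 0, "az": -8.2}, {"fingers": 5, "x": 0, "y": 0, "z": -0.4, "ax": 0, "ay": 0, "az": -8.2}, {"fingers": 5, "x": 0, "y": 0, "z": -0.4, "ax": 0, "ay": 0, "az": -8.2}, {"fingers": 5, "x": 0, "y": 0, "z": -0.4, "ax": 0, "ay": 0, "az": -8.2}, {"fingers": 5, "x": 0, "y": 0, "z": -0.4, "ax": 0, "ay": 0, "az": -8.2}, {"fingers": 5, "x": 0, "y": 0, "z": -0.4, "ax": 0, "ay": 0, "az": -8.2}, {"fingers": 5, "x": 0, "y": 0, "z": 0, "ax": 0, "ay": 0, "az": -8.2}, {"fingers": 5, "x": 0, "y": 0, "z": 0, "ax": 0, "ay": 0, "az": 0}]'

```text
t: 28.25
eef_pos: [0.5128, 0.3556, 0.0605]
tool_rot: [-0.001, -0.166, 0.986, -0.0]
contact_force: [-0.0, -2.9, -17.4]
gripper_width: 0.14
grasp_force: 68.8
```

Request:
jog_arm --rows '[{"fingers": 5, "x": 0, "y": 0, "z": 0, "ax": 0, "ay": 0, "az": 8.2}, {"fingers": 5, "x": 0, "y": 0, "z": -0.2, "ax": 0, "ay": 0, "az": 8.2}, {"fingers": 5, "x": 0, "y": 0, "z": -0.3, "ax": 0, "ay": 0, "az": 8.2}, {"fingers": 5, "x": 0, "y": 0, "z": -0.3, "ax": 0, "ay": 0, "az": 8.2}, {"fingers": 5, "x": 0, "y": 0, "z": -0.3, "ax": 0, "ay": 0, "az": 8.2}, {"fingers": 5, "x": 0, "y": 0, "z": -0.3, "ax": 0, "ay": 0, "az": 8.2}, {"fingers": 5, "x": 0, "y": 0, "z": 0, "ax": 0, "ay": 0, "az": 8.2}, {"fingers": 5, "x": 0, "y": 0, "z": 0, "ax": 0, "ay": 0, "az": 0}]'

```text
t: 29.05
eef_pos: [0.5126, 0.3562, 0.0621]
tool_rot: [-0.0, 0.332, 0.943, -0.001]
contact_force: [0.2, -3.7, -12.4]
gripper_width: 0.146
grasp_force: 69.2
```

Request:
jog_arm --rows '[{"fingers": 5, "x": 0, "y": 0, "z": 0, "ax": 0, "ay": 0, "az": -8.2}, {"fingers": 5, "x": 0, "y": 0, "z": -0.3, "ax": 0, "ay": 0, "az": -8.2}, {"fingers": 5, "x": 0, "y": 0, "z": -0.3, "ax": 0, "ay": 0, "az": -8.2}, {"fingers": 5, "x": 0, "y": 0, "z": -0.3, "ax": 0, "ay": 0, "az": -8.2}, {"fingers": 5, "x": 0, "y": 0, "z": -0.3, "ax": 0, "ay": 0, "az": -8.2}, {"fingers": 5, "x": 0, "y": 0, "z": -0.3, "ax": 0, "ay": 0, "az": -8.2}, {"fingers": 5, "x": 0, "y": 0, "z": 0, "ax": 0, "ay": 0, "az": -8.2}, {"fingers": 5, "x": 0, "y": 0, "z": 0, "ax": 0, "ay": 0, "az": 0}]'

```text
t: 29.85
eef_pos: [0.5143, 0.3574, 0.0654]
tool_rot: [0.001, -0.165, 0.986, 0.001]
contact_force: [-2.2, -0.4, -1.4]
gripper_width: 0.147
grasp_force: 71.0
```

Request:
jog_arm --rows '[{"fingers": 5, "x": 0, "y": 0, "z": 0, "ax": 0, "ay": 0, "az": 8.2}, {"fingers": 5, "x": 0, "y": 0, "z": -0.3, "ax": 0, "ay": 0, "az": 8.2}, {"fingers": 5, "x": 0, "y": 0, "z": -0.3, "ax": 0, "ay": 0, "az": 8.2}, {"fingers": 5, "x": 0, "y": 0, "z": -0.3, "ax": 0, "ay": 0, "az": 8.2}, {"fingers": 5, "x": 0, "y": 0, "z": -0.3, "ax": 0, "ay": 0, "az": 8.2}, {"fingers": 5, "x": 0, "y": 0, "z": -0.3, "ax": 0, "ay": 0, "az": 8.2}, {"fingers": 5, "x": 0, "y": 0, "z": 0, "ax": 0, "ay": 0, "az": 8.2}, {"fingers": 5, "x": 0, "y": 0, "z": 0, "ax": 0, "ay": 0, "az": 0}]'

```text
t: 30.65
eef_pos: [0.5148, 0.3602, 0.0677]
tool_rot: [0.001, 0.33, 0.944, 0.003]
contact_force: [0.2, -0.3, -0.4]
gripper_width: 0.15
grasp_force: 71.1
```

Request:
jog_arm --rows '[{"fingers": 5, "x": 0, "y": 0, "z": 0, "ax": 0, "ay": 0, "az": -8.2}, {"fingers": 5, "x": 0, "y": 0, "z": -0.3, "ax": 0, "ay": 0, "az": -8.2}, {"fingers": 5, "x": 0, "y": 0, "z": -0.3, "ax": 0, "ay": 0, "az": -8.2}, {"fingers": 5, "x": 0, "y": 0, "z": -0.3, "ax": 0, "ay": 0, "az": -8.2}, {"fingers": 5, "x": 0, "y": 0, "z": -0.3, "ax": 0, "ay": 0, "az": -8.2}, {"fingers": 5, "x": 0, "y": 0, "z": -0.3, "ax": 0, "ay": 0, "az": -8.2}, {"fingers": 5, "x": 0, "y": 0, "z": 0, "ax": 0, "ay": 0, "az": -8.2}, {"fingers": 5, "x": 0, "y": 0, "z": 0, "ax": 0, "ay": 0, "az": 0}]'

```text
t: 31.45
eef_pos: [0.5145, 0.3583, 0.0685]
tool_rot: [0.002, -0.166, 0.986, 0.002]
contact_force: [0.1, -0.3, -0.4]
gripper_width: 0.144
grasp_force: 71.2
```

Stopper b came free with the pull falling to nothing and no jerk. Lifting it and carrying it to the narrow part.

Request:
jog_arm --rows '[{"fingers": 5, "x": 0, "y": 0, "z": -5, "ax": 0, "ay": 0, "az": 0}, {"fingers": 5, "x": 0, "y": 0, "z": -20, "ax": 0, "ay": 0, "az": 0}, {"fingers": 5, "x": 0, "y": 0, "z": -30, "ax": 0, "ay": 0, "az": 8}, {"fingers": 5, "x": 0, "y": 0, "z": -30, "ax": 0, "ay": 0, "az": 8}, {"fingers": 5, "x": 0, "y": 0, "z": 0, "ax": 0, "ay": 0, "az": 3}, {"fingers": 5, "x": 0, "y": -30, "z": 0, "ax": 0, "ay": 0, "az": 0}, {"fingers": 5, "x": 0, "y": -48, "z": 0, "ax": 0, "ay": 0, "az": 0}, {"fingers": 5, "x": 0, "y": -48, "z": 0, "ax": 0, "ay": 0, "az": 0}]'

```text
t: 32.25
eef_pos: [0.5133, 0.2306, 0.1526]
tool_rot: [0.001, 0.0, 1.0, 0.001]
contact_force: [1.1, -0.2, -0.8]
gripper_width: 0.144
grasp_force: 71.1
```

Request:
jog_arm --rows '[{"fingers": 5, "x": 0, "y": -48, "z": 0, "ax": 0, "ay": 0, "az": 0}, {"fingers": 5, "x": 0, "y": -48, "z": 0, "ax": 0, "ay": 0, "az": 0}, {"fingers": 5, "x": 0, "y": -48, "z": 0, "ax": 0, "ay": 0, "az": 0}, {"fingers": 5, "x": 0, "y": -48, "z": 0, "ax": 0, "ay": 0, "az": 0}, {"fingers": 5, "x": 0, "y": -48, "z": 0, "ax": 0, "ay": 0, "az": 0}, {"fingers": 5, "x": 0, "y": -48, "z": 0, "ax": 0, "ay": 0, "az": 0}, {"fingers": 5, "x": 0, "y": -48, "z": 0, "ax": 0, "ay": 0, "az": 0}, {"fingers": 5, "x": 0, "y": -48, "z": 0, "ax": 0, "ay": 0, "az": 0}]'

```text
t: 33.05
eef_pos: [0.5138, -0.155, 0.1528]
tool_rot: [0.001, 0.001, 1.0, 0.0]
contact_force: [0.3, 0.5, -1.5]
gripper_width: 0.147
grasp_force: 71.1
```

```bash
python3 - <<'E'
from h import *
go(590,-295,40,88.9)
E
```

```text
t 33.05 p [ 0.5138 -0.155   0.1528] q [-0.15  0.36  0.4   1.99 -0.19  0.83  1.93] F [ 0.3  0.5 -1.5] w 0.147 g 71.06228113174438
[[-1.     0.002  0.003]
 [ 0.002  1.     0.   ]
 [-0.003  0.    -1.   ]]
az 1.0 shift [ -78.6 -138.6  112.9] len 195
```

Request:
jog_arm --rows '[{"fingers": 5, "x": -5, "y": -40, "z": 0, "ax": 0, "ay": 0, "az": 0}, {"fingers": 5, "x": -20, "y": -40, "z": 0, "ax": 0, "ay": 0, "az": 0}, {"fingers": 5, "x": -25, "y": -35, "z": 0, "ax": 0, "ay": 0, "az": 0}, {"fingers": 5, "x": -20, "y": -25, "z": 0, "ax": 0, "ay": 0, "az": 0}, {"fingers": 5, "x": -6, "y": 0, "z": 10, "ax": 0, "ay": 0, "az": 0}, {"fingers": 5, "x": 0, "y": 0, "z": 30, "ax": 0, "ay": 0, "az": 0}, {"fingers": 5, "x": 0, "y": 0, "z": 30, "ax": 0, "ay": 0, "az": 0}, {"fingers": 5, "x": 0, "y": 0, "z": 0, "ax": 0, "ay": 0, "az": 0}]'

```text
t: 33.85
eef_pos: [0.5867, -0.2905, 0.0778]
tool_rot: [-0.003, 0.0, 1.0, 0.002]
contact_force: [0.2, 0.5, -0.5]
gripper_width: 0.141
grasp_force: 71.1
```

```bash
python3 - <<'E'
from h import *
go(590,-295,40,88.9)
w=cam('wrist'); save(w,'w11'); print(proj(w,(.59,-.295,.005)),proj(w,(.59,-.295,.03)))
E
```

```text
t 33.85 p [ 0.5867 -0.2905  0.0778] q [ 0.11  0.64  0.37  1.74 -0.3   0.83  2.18] F [ 0.2  0.5 -0.5] w 0.141 g 71.08323097229004
[[-1.     0.001 -0.007]
 [ 0.     1.     0.003]
 [ 0.007  0.003 -1.   ]]
az 1.1 shift [-3.6 -4.5 37.8] len 38
(np.float64(308.415781666102), np.float64(259.20295974863586)) (np.float64(307.5063394288658), np.float64(276.838062332359))
```

View pics/w11.png

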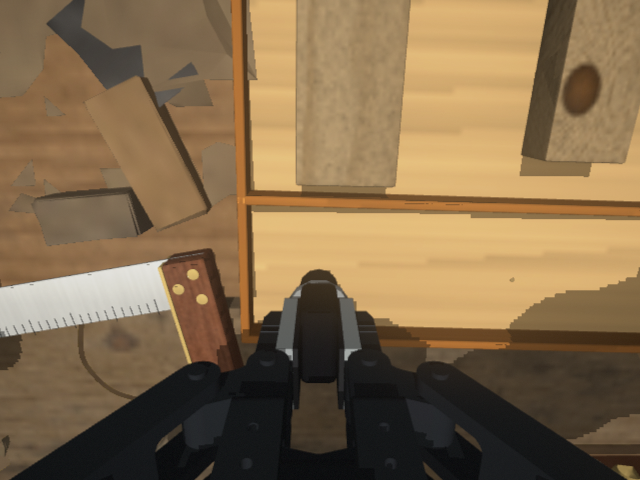

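The stopper hangs over the narrow part: floor target about (308,259), between the divider at v≈205 and the far wall at v≈335. Block 7 lies clear of the divider. Lowering.

Request:
jog_arm --rows '[{"fingers": 5, "x": 0, "y": 0, "z": 15, "ax": 0, "ay": 0, "az": 0}, {"fingers": 5, "x": 0, "y": 0, "z": 13, "ax": 0, "ay": 0, "az": 0}, {"fingers": 5, "x": 0, "y": 0, "z": 7, "ax": 0, "ay": 0, "az": 0}, {"fingers": 5, "x": 0, "y": 0, "z": 2, "ax": 0, "ay": 0, "az": 0}, {"fingers": 5, "x": 0, "y": 0, "z": 0, "ax": 0, "ay": 0, "az": 0}, {"fingers": 5, "x": 0, "y": 0, "z": 0, "ax": 0, "ay": 0, "az": 0}, {"fingers": 5, "x": 0, "y": 0, "z": 0, "ax": 0, "ay": 0, "az": 0}, {"fingers": 5, "x": 0, "y": 0, "z": 0, "ax": 0, "ay": 0, "az": 0}]'

```text
t: 34.7
eef_pos: [0.5893, -0.2935, 0.045]
tool_rot: [0.0, 0.0, 1.0, -0.0]
contact_force: [0.1, -0.3, -0.8]
gripper_width: 0.146
grasp_force: 71.1
```

Request:
jog_arm --rows '[{"fingers": 5, "x": 0, "y": 0, "z": 2, "ax": 0, "ay": 0, "az": 0}, {"fingers": 5, "x": 0, "y": 0, "z": 2, "ax": 0, "ay": 0, "az": 0}, {"fingers": 5, "x": 0, "y": 0, "z": 1.5, "ax": 0, "ay": 0, "az": 0}, {"fingers": 5, "x": 0, "y": 0, "z": 0, "ax": 0, "ay": 0, "az": 0}, {"fingers": 5, "x": 0, "y": 0, "z": 0, "ax": 0, "ay": 0, "az": 0}, {"fingers": 5, "x": 0, "y": 0, "z": 0, "ax": 0, "ay": 0, "az": 0}, {"fingers": 5, "x": 0, "y": 0, "z": 0, "ax": 0, "ay": 0, "az": 0}, {"fingers": 5, "x": 0, "y": 0, "z": 0, "ax": 0, "ay": 0, "az": 0}]'

```text
t: 35.5
eef_pos: [0.5891, -0.2934, 0.0391]
tool_rot: [0.0, -0.0, 1.0, -0.0]
contact_force: [0.6, 0.0, 0.5]
gripper_width: 0.148
grasp_force: 71.1
```

Request:
jog_arm --rows '[{"fingers": 5, "x": 0, "y": 0, "z": 1, "ax": 0, "ay": 0, "az": 0}, {"fingers": 5, "x": 0, "y": 0, "z": 0.7, "ax": 0, "ay": 0, "az": 0}, {"fingers": 5, "x": 0, "y": 0, "z": 0, "ax": 0, "ay": 0, "az": 0}, {"fingers": 18, "x": 0, "y": 0, "z": 0, "ax": 0, "ay": 0, "az": 0}, {"fingers": 24, "x": 0, "y": 0, "z": 0, "ax": 0, "ay": 0, "az": 0}, {"fingers": 32, "x": 0, "y": 0, "z": 0, "ax": 0, "ay": 0, "az": 0}, {"fingers": 40, "x": 0, "y": 0, "z": 0, "ax": 0, "ay": 0, "az": 0}, {"fingers": 40, "x": 0, "y": 0, "z": 0, "ax": 0, "ay": 0, "az": 0}]'

```text
t: 36.3
eef_pos: [0.589, -0.2933, 0.0373]
tool_rot: [-0.0, -0.0, 1.0, 0.0]
contact_force: [0.6, -0.3, 0.2]
gripper_width: 0.469
grasp_force: 0.0
```

Request:
jog_arm --rows '[{"fingers": 40, "x": 0, "y": 0, "z": -20, "ax": 0, "ay": 0, "az": 0}, {"fingers": 40, "x": 0, "y": 0, "z": -30, "ax": 0, "ay": 0, "az": 0}, {"fingers": 40, "x": 0, "y": 0, "z": -40, "ax": 0, "ay": 0, "az": 0}, {"fingers": 40, "x": 10, "y": 30, "z": -20, "ax": 0, "ay": 0, "az": 0}, {"fingers": 40, "x": 20, "y": 45, "z": 0, "ax": 0, "ay": 0, "az": 0}, {"fingers": 40, "x": 20, "y": 45, "z": 0, "ax": 0, "ay": 0, "az": 0}, {"fingers": 40, "x": 20, "y": 45, "z": 0, "ax": 0, "ay": 0, "az": 0}, {"fingers": 40, "x": 5, "y": 45, "z": 0, "ax": 0, "ay": 0, "az": 0}]'

```text
t: 37.1
eef_pos: [0.5115, -0.0822, 0.1474]
tool_rot: [-0.001, 0.001, 1.0, 0.0]
contact_force: [0.9, -0.4, -0.6]
gripper_width: 0.466
grasp_force: 0.0
```

Request:
jog_arm --rows '[{"fingers": 40, "x": 0, "y": 45, "z": 0, "ax": 0, "ay": 0, "az": 0}, {"fingers": 40, "x": 0, "y": 45, "z": 0, "ax": 0, "ay": 0, "az": 0}, {"fingers": 40, "x": 0, "y": 45, "z": 0, "ax": 0, "ay": 0, "az": 0}, {"fingers": 40, "x": 0, "y": 45, "z": 0, "ax": 0, "ay": 0, "az": 0}, {"fingers": 40, "x": 0, "y": 20, "z": 0, "ax": 0, "ay": 0, "az": 0}, {"fingers": 40, "x": 0, "y": 0, "z": 0, "ax": 0, "ay": 0, "az": 0}, {"fingers": 40, "x": 0, "y": 0, "z": 0, "ax": 0, "ay": 0, "az": 0}, {"fingers": 40, "x": 0, "y": 0, "z": 0, "ax": 0, "ay": 0, "az": 0}]'

```text
t: 37.9
eef_pos: [0.5141, 0.1149, 0.1474]
tool_rot: [-0.0, 0.001, 1.0, -0.0]
contact_force: [0.5, 0.5, 0.8]
gripper_width: 0.47
grasp_force: 0.0
```

```bash
python3 - <<'E'
from h import *
go(516,117,46,80)
t=cam('top'); save(t,'t6');w=cam('wrist'); save(w,'w12')
u,v=map(int,proj(w,(.516,.117,.05))); x0,y0=u-100,max(v-100,0); print(x0,y0)
a=cv2.imread('pics/w12.png')[y0:y0+170,x0:x0+200]; b=cv2.imread('pics/t6.png')[200:330,350:520]
a=cv2.resize(a,None,fx=3,fy=3); b=cv2.resize(b,(200,153)); b=cv2.copyMakeBorder(b,0,a.shape[0]-153,0,0,0)
cv2.imwrite('pics/c8.png',np.hstack([a,b]))
E
```

```text
t 37.9 p [0.5141 0.1149 0.1474] q [-0.62  0.35  0.34  2.01 -0.16  0.81  1.38] F [0.5 0.5 0.8] w 0.47 g 0.0
[[-1.     0.002 -0.   ]
 [ 0.002  1.    -0.001]
 [ 0.    -0.001 -1.   ]]
az 9.9 shift [ -1.5   2.5 101.4] len 101
220 141
```

View pics/c8.png

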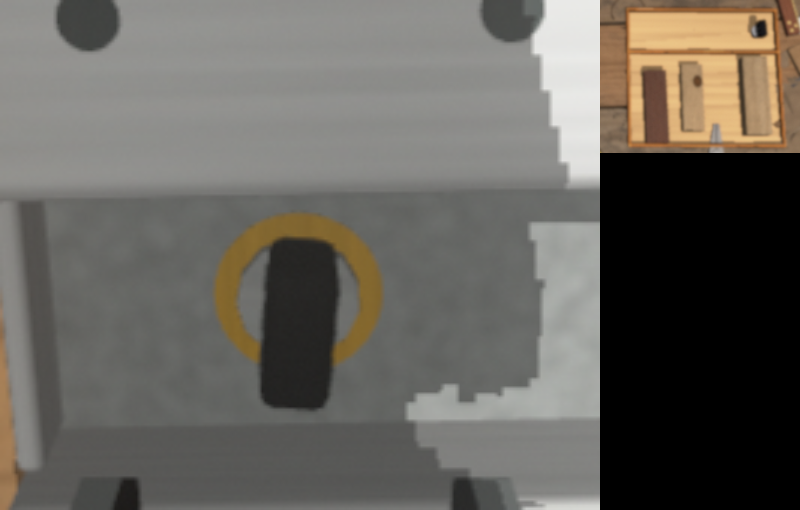

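Stopper b stands upright in the narrow part. Block 1 seems to have been nudged towards the near wall, to check later. Stopper a: ring centre at crop (298,295), grip top face from (262,405)/(328,408) upward, leaning about 3.4°.

```bash
python3 - <<'E'
from h import *
w=cam('wrist')
f=lambda u,v,z:np.round(onz(w,220+u/3,141+v/3,z)*1000,1)
print(f(298,295,.036)); P=[f(262,405,.066),f(328,409,.066),f(338,262,.066),f(270,258,.066)]; print(P,np.mean(P,0))
go(*np.mean(P,0)[:2],45.5,86.6)
t=cam('top')
for uv in((386,257),(405,257),(409,321),(392,321)): print(np.round(onz(t,*uv,.035),3))
E
```

```text
[519.  116.5  36. ]
[array([532. , 109.2,  66. ]), array([532.9, 122.3,  66. ]), array([502.3, 124.1,  66. ]), array([501.5, 111.1,  66. ])] [517.175 116.675  66.   ]
t 38.05 p [0.5142 0.1151 0.1475] q [-0.62  0.35  0.34  2.01 -0.16  0.81  1.38] F [0.  0.6 0.3] w 0.465 g 0.0
[[-1.     0.002  0.   ]
 [ 0.002  1.    -0.   ]
 [-0.    -0.    -1.   ]]
az 3.3 shift [ -2.9   1.8 102. ] len 102
[ 0.526 -0.078  0.035]
[ 0.525 -0.118  0.035]
[ 0.39  -0.118  0.035]
[ 0.391 -0.083  0.035]
```

Request:
jog_arm --rows '[{"fingers": 40, "x": -3, "y": 2, "z": 10, "ax": 0, "ay": 0, "az": 3.3}, {"fingers": 40, "x": 0, "y": 0, "z": 25, "ax": 0, "ay": 0, "az": 0}, {"fingers": 40, "x": 0, "y": 0, "z": 30, "ax": 0, "ay": 0, "az": 0}, {"fingers": 40, "x": 0, "y": 0, "z": 20, "ax": 0, "ay": 0, "az": 0}, {"fingers": 40, "x": 0, "y": 0, "z": 10, "ax": 0, "ay": 0, "az": 0}, {"fingers": 40, "x": 0, "y": 0, "z": 4, "ax": 0, "ay": 0, "az": 0}, {"fingers": 40, "x": 0, "y": 0, "z": 0, "ax": 0, "ay": 0, "az": 0}, {"fingers": 40, "x": 0, "y": 0, "z": 0, "ax": 0, "ay": 0, "az": 0}]'

```text
t: 38.9
eef_pos: [0.5178, 0.1187, 0.0493]
tool_rot: [0.001, 0.029, 1.0, 0.0]
contact_force: [0.3, -0.7, -0.3]
gripper_width: 0.468
grasp_force: 0.0
```

```bash
python3 - <<'E'
from h import *
go(517.5,116.7,46,86.6)
E
```

```text
t 38.9 p [0.5178 0.1187 0.0493] q [-0.57  0.51  0.29  2.05 -0.25  0.61  1.4 ] F [ 0.3 -0.7 -0.3] w 0.468 g 0.0
[[-0.998  0.058  0.001]
 [ 0.058  0.998  0.001]
 [-0.001  0.001 -1.   ]]
az 0.1 shift [ 0.2 -2.   3.3] len 4
```

Request:
jog_arm --rows '[{"fingers": 40, "x": 0, "y": -2, "z": 3.5, "ax": 0, "ay": 0, "az": 0}, {"fingers": 24, "x": 0, "y": 0, "z": 0, "ax": 0, "ay": 0, "az": 0}, {"fingers": 14, "x": 0, "y": 0, "z": 0, "ax": 0, "ay": 0, "az": 0}, {"fingers": 5, "x": 0, "y": 0, "z": 0, "ax": 0, "ay": 0, "az": 0}, {"fingers": 5, "x": 0, "y": 0, "z": 0, "ax": 0, "ay": 0, "az": 0}, {"fingers": 5, "x": 0, "y": 0, "z": 0, "ax": 0, "ay": 0, "az": 0}, {"fingers": 5, "x": 0, "y": 0, "z": 0, "ax": 0, "ay": 0, "az": 0}, {"fingers": 5, "x": 0, "y": 0, "z": 0, "ax": 0, "ay": 0, "az": 0}]' --force 70

```text
t: 39.7
eef_pos: [0.517, 0.1161, 0.0454]
tool_rot: [0.0, 0.029, 1.0, -0.0]
contact_force: [-1.7, -2.2, 5.3]
gripper_width: 0.146
grasp_force: 68.3
```

Request:
jog_arm --rows '[{"fingers": 5, "x": 0, "y": 0, "z": 0, "ax": 0, "ay": 0, "az": 7.2}, {"fingers": 5, "x": 0, "y": 0, "z": -0.3, "ax": 0, "ay": 0, "az": 7.2}, {"fingers": 5, "x": 0, "y": 0, "z": -0.3, "ax": 0, "ay": 0, "az": 7.2}, {"fingers": 5, "x": 0, "y": 0, "z": -0.3, "ax": 0, "ay": 0, "az": 7.2}, {"fingers": 5, "x": 0, "y": 0, "z": 0, "ax": 0, "ay": 0, "az": 0}, {"fingers": 5, "x": 0, "y": 0, "z": 0, "ax": 0, "ay": 0, "az": 0}, {"fingers": 5, "x": 0, "y": 0, "z": 0, "ax": 0, "ay": 0, "az": 0}, {"fingers": 5, "x": 0, "y": 0, "z": 0, "ax": 0, "ay": 0, "az": 0}]'

```text
t: 40.5
eef_pos: [0.5163, 0.1164, 0.0456]
tool_rot: [-0.001, 0.276, 0.961, -0.0]
contact_force: [-2.2, -1.3, -2.3]
gripper_width: 0.145
grasp_force: 68.7
```

Request:
jog_arm --rows '[{"fingers": 5, "x": 0, "y": 0, "z": 0, "ax": 0, "ay": 0, "az": -8.2}, {"fingers": 5, "x": 0, "y": 0, "z": -0.4, "ax": 0, "ay": 0, "az": -8.2}, {"fingers": 5, "x": 0, "y": 0, "z": -0.4, "ax": 0, "ay": 0, "az": -8.2}, {"fingers": 5, "x": 0, "y": 0, "z": -0.4, "ax": 0, "ay": 0, "az": -8.2}, {"fingers": 5, "x": 0, "y": 0, "z": -0.4, "ax": 0, "ay": 0, "az": -8.2}, {"fingers": 5, "x": 0, "y": 0, "z": -0.4, "ax": 0, "ay": 0, "az": -8.2}, {"fingers": 5, "x": 0, "y": 0, "z": 0, "ax": 0, "ay": 0, "az": -8.2}, {"fingers": 5, "x": 0, "y": 0, "z": 0, "ax": 0, "ay": 0, "az": 0}]'

```text
t: 41.3
eef_pos: [0.5174, 0.1156, 0.0473]
tool_rot: [0.0, -0.22, 0.976, -0.0]
contact_force: [3.3, -3.7, -12.7]
gripper_width: 0.147
grasp_force: 68.3
```

Request:
jog_arm --rows '[{"fingers": 5, "x": 0, "y": 0, "z": 0, "ax": 0, "ay": 0, "az": 8.2}, {"fingers": 5, "x": 0, "y": 0, "z": -0.3, "ax": 0, "ay": 0, "az": 8.2}, {"fingers": 5, "x": 0, "y": 0, "z": -0.4, "ax": 0, "ay": 0, "az": 8.2}, {"fingers": 5, "x": 0, "y": 0, "z": -0.4, "ax": 0, "ay": 0, "az": 8.2}, {"fingers": 5, "x": 0, "y": 0, "z": -0.4, "ax": 0, "ay": 0, "az": 8.2}, {"fingers": 5, "x": 0, "y": 0, "z": -0.3, "ax": 0, "ay": 0, "az": 8.2}, {"fingers": 5, "x": 0, "y": 0, "z": 0, "ax": 0, "ay": 0, "az": 8.2}, {"fingers": 5, "x": 0, "y": 0, "z": 0, "ax": 0, "ay": 0, "az": 0}]'

```text
t: 42.1
eef_pos: [0.5162, 0.1167, 0.0489]
tool_rot: [-0.0, 0.278, 0.96, -0.001]
contact_force: [1.6, -1.7, -11.7]
gripper_width: 0.145
grasp_force: 68.8
```

Request:
jog_arm --rows '[{"fingers": 5, "x": 0, "y": 0, "z": 0, "ax": 0, "ay": 0, "az": -8.2}, {"fingers": 5, "x": 0, "y": 0, "z": -0.3, "ax": 0, "ay": 0, "az": -8.2}, {"fingers": 5, "x": 0, "y": 0, "z": -0.4, "ax": 0, "ay": 0, "az": -8.2}, {"fingers": 5, "x": 0, "y": 0, "z": -0.4, "ax": 0, "ay": 0, "az": -8.2}, {"fingers": 5, "x": 0, "y": 0, "z": -0.4, "ax": 0, "ay": 0, "az": -8.2}, {"fingers": 5, "x": 0, "y": 0, "z": -0.4, "ax": 0, "ay": 0, "az": -8.2}, {"fingers": 5, "x": 0, "y": 0, "z": 0, "ax": 0, "ay": 0, "az": -8.2}, {"fingers": 5, "x": 0, "y": 0, "z": 0, "ax": 0, "ay": 0, "az": 0}]'

```text
t: 42.9
eef_pos: [0.5173, 0.1155, 0.0512]
tool_rot: [0.0, -0.22, 0.976, -0.0]
contact_force: [3.1, -4.0, -14.4]
gripper_width: 0.145
grasp_force: 68.5
```

Request:
jog_arm --rows '[{"fingers": 5, "x": 0, "y": 0, "z": 0, "ax": 0, "ay": 0, "az": 8.2}, {"fingers": 5, "x": 0, "y": 0, "z": -0.3, "ax": 0, "ay": 0, "az": 8.2}, {"fingers": 5, "x": 0, "y": 0, "z": -0.4, "ax": 0, "ay": 0, "az": 8.2}, {"fingers": 5, "x": 0, "y": 0, "z": -0.4, "ax": 0, "ay": 0, "az": 8.2}, {"fingers": 5, "x": 0, "y": 0, "z": -0.4, "ax": 0, "ay": 0, "az": 8.2}, {"fingers": 5, "x": 0, "y": 0, "z": -0.4, "ax": 0, "ay": 0, "az": 8.2}, {"fingers": 5, "x": 0, "y": 0, "z": 0, "ax": 0, "ay": 0, "az": 8.2}, {"fingers": 5, "x": 0, "y": 0, "z": 0, "ax": 0, "ay": 0, "az": 0}]'

```text
t: 43.7
eef_pos: [0.5161, 0.1166, 0.0528]
tool_rot: [-0.001, 0.278, 0.961, -0.001]
contact_force: [1.5, -1.6, -15.7]
gripper_width: 0.145
grasp_force: 68.5
```

Request:
jog_arm --rows '[{"fingers": 5, "x": 0, "y": 0, "z": 0, "ax": 0, "ay": 0, "az": -8.2}, {"fingers": 5, "x": 0, "y": 0, "z": -0.3, "ax": 0, "ay": 0, "az": -8.2}, {"fingers": 5, "x": 0, "y": 0, "z": -0.4, "ax": 0, "ay": 0, "az": -8.2}, {"fingers": 5, "x": 0, "y": 0, "z": -0.4, "ax": 0, "ay": 0, "az": -8.2}, {"fingers": 5, "x": 0, "y": 0, "z": -0.4, "ax": 0, "ay": 0, "az": -8.2}, {"fingers": 5, "x": 0, "y": 0, "z": -0.4, "ax": 0, "ay": 0, "az": -8.2}, {"fingers": 5, "x": 0, "y": 0, "z": 0, "ax": 0, "ay": 0, "az": -8.2}, {"fingers": 5, "x": 0, "y": 0, "z": 0, "ax": 0, "ay": 0, "az": 0}]'

```text
t: 44.5
eef_pos: [0.5164, 0.1154, 0.0549]
tool_rot: [-0.001, -0.22, 0.975, -0.0]
contact_force: [1.8, -4.9, -15.2]
gripper_width: 0.144
grasp_force: 68.6
```

Request:
jog_arm --rows '[{"fingers": 5, "x": 0, "y": 0, "z": 0, "ax": 0, "ay": 0, "az": 8.2}, {"fingers": 5, "x": 0, "y": 0, "z": -0.3, "ax": 0, "ay": 0, "az": 8.2}, {"fingers": 5, "x": 0, "y": 0, "z": -0.4, "ax": 0, "ay": 0, "az": 8.2}, {"fingers": 5, "x": 0, "y": 0, "z": -0.4, "ax": 0, "ay": 0, "az": 8.2}, {"fingers": 5, "x": 0, "y": 0, "z": -0.4, "ax": 0, "ay": 0, "az": 8.2}, {"fingers": 5, "x": 0, "y": 0, "z": -0.4, "ax": 0, "ay": 0, "az": 8.2}, {"fingers": 5, "x": 0, "y": 0, "z": 0, "ax": 0, "ay": 0, "az": 8.2}, {"fingers": 5, "x": 0, "y": 0, "z": 0, "ax": 0, "ay": 0, "az": 0}]'

```text
t: 45.3
eef_pos: [0.5162, 0.1168, 0.0568]
tool_rot: [-0.0, 0.278, 0.961, -0.001]
contact_force: [-0.4, -3.5, -16.8]
gripper_width: 0.142
grasp_force: 68.7
```

Good. Easing the lift slightly for the remaining swings.

Request:
jog_arm --rows '[{"fingers": 5, "x": 0, "y": 0, "z": 0, "ax": 0, "ay": 0, "az": -8.2}, {"fingers": 5, "x": 0, "y": 0, "z": -0.2, "ax": 0, "ay": 0, "az": -8.2}, {"fingers": 5, "x": 0, "y": 0, "z": -0.3, "ax": 0, "ay": 0, "az": -8.2}, {"fingers": 5, "x": 0, "y": 0, "z": -0.3, "ax": 0, "ay": 0, "az": -8.2}, {"fingers": 5, "x": 0, "y": 0, "z": -0.3, "ax": 0, "ay": 0, "az": -8.2}, {"fingers": 5, "x": 0, "y": 0, "z": -0.3, "ax": 0, "ay": 0, "az": -8.2}, {"fingers": 5, "x": 0, "y": 0, "z": 0, "ax": 0, "ay": 0, "az": -8.2}, {"fingers": 5, "x": 0, "y": 0, "z": 0, "ax": 0, "ay": 0, "az": 0}]'

```text
t: 46.1
eef_pos: [0.5171, 0.1153, 0.0586]
tool_rot: [-0.0, -0.222, 0.975, -0.0]
contact_force: [2.6, -5.8, -13.8]
gripper_width: 0.14
grasp_force: 68.9
```

Request:
jog_arm --rows '[{"fingers": 5, "x": 0, "y": 0, "z": 0, "ax": 0, "ay": 0, "az": 8.2}, {"fingers": 5, "x": 0, "y": 0, "z": -0.2, "ax": 0, "ay": 0, "az": 8.2}, {"fingers": 5, "x": 0, "y": 0, "z": -0.3, "ax": 0, "ay": 0, "az": 8.2}, {"fingers": 5, "x": 0, "y": 0, "z": -0.3, "ax": 0, "ay": 0, "az": 8.2}, {"fingers": 5, "x": 0, "y": 0, "z": -0.3, "ax": 0, "ay": 0, "az": 8.2}, {"fingers": 5, "x": 0, "y": 0, "z": -0.3, "ax": 0, "ay": 0, "az": 8.2}, {"fingers": 5, "x": 0, "y": 0, "z": 0, "ax": 0, "ay": 0, "az": 8.2}, {"fingers": 5, "x": 0, "y": 0, "z": 0, "ax": 0, "ay": 0, "az": 0}]'

```text
t: 46.9
eef_pos: [0.5163, 0.1165, 0.0599]
tool_rot: [-0.0, 0.277, 0.961, -0.0]
contact_force: [-0.1, -3.5, -11.7]
gripper_width: 0.147
grasp_force: 69.3
```

Request:
jog_arm --rows '[{"fingers": 5, "x": 0, "y": 0, "z": 0, "ax": 0, "ay": 0, "az": -8.2}, {"fingers": 5, "x": 0, "y": 0, "z": -0.3, "ax": 0, "ay": 0, "az": -8.2}, {"fingers": 5, "x": 0, "y": 0, "z": -0.3, "ax": 0, "ay": 0, "az": -8.2}, {"fingers": 5, "x": 0, "y": 0, "z": -0.3, "ax": 0, "ay": 0, "az": -8.2}, {"fingers": 5, "x": 0, "y": 0, "z": -0.3, "ax": 0, "ay": 0, "az": -8.2}, {"fingers": 5, "x": 0, "y": 0, "z": -0.3, "ax": 0, "ay": 0, "az": -8.2}, {"fingers": 5, "x": 0, "y": 0, "z": 0, "ax": 0, "ay": 0, "az": -8.2}, {"fingers": 5, "x": 0, "y": 0, "z": 0, "ax": 0, "ay": 0, "az": 0}]'

```text
t: 47.7
eef_pos: [0.5176, 0.1151, 0.0618]
tool_rot: [0.0, -0.222, 0.975, -0.0]
contact_force: [1.0, -7.7, -12.2]
gripper_width: 0.147
grasp_force: 69.1
```

Request:
jog_arm --rows '[{"fingers": 5, "x": 0, "y": 0, "z": 0, "ax": 0, "ay": 0, "az": 8.2}, {"fingers": 5, "x": 0, "y": 0, "z": -0.3, "ax": 0, "ay": 0, "az": 8.2}, {"fingers": 5, "x": 0, "y": 0, "z": -0.3, "ax": 0, "ay": 0, "az": 8.2}, {"fingers": 5, "x": 0, "y": 0, "z": -0.3, "ax": 0, "ay": 0, "az": 8.2}, {"fingers": 5, "x": 0, "y": 0, "z": -0.3, "ax": 0, "ay": 0, "az": 8.2}, {"fingers": 5, "x": 0, "y": 0, "z": -0.3, "ax": 0, "ay": 0, "az": 8.2}, {"fingers": 5, "x": 0, "y": 0, "z": 0, "ax": 0, "ay": 0, "az": 8.2}, {"fingers": 5, "x": 0, "y": 0, "z": 0, "ax": 0, "ay": 0, "az": 0}]'

```text
t: 48.5
eef_pos: [0.517, 0.1164, 0.0634]
tool_rot: [0.0, 0.276, 0.961, -0.0]
contact_force: [-0.1, -5.8, -7.6]
gripper_width: 0.147
grasp_force: 69.9
```

Request:
jog_arm --rows '[{"fingers": 5, "x": 0, "y": 0, "z": 0, "ax": 0, "ay": 0, "az": -8.2}, {"fingers": 5, "x": 0, "y": 0, "z": -0.3, "ax": 0, "ay": 0, "az": -8.2}, {"fingers": 5, "x": 0, "y": 0, "z": -0.3, "ax": 0, "ay": 0, "az": -8.2}, {"fingers": 5, "x": 0, "y": 0, "z": -0.3, "ax": 0, "ay": 0, "az": -8.2}, {"fingers": 5, "x": 0, "y": 0, "z": -0.3, "ax": 0, "ay": 0, "az": -8.2}, {"fingers": 5, "x": 0, "y": 0, "z": -0.3, "ax": 0, "ay": 0, "az": -8.2}, {"fingers": 5, "x": 0, "y": 0, "z": 0, "ax": 0, "ay": 0, "az": -8.2}, {"fingers": 5, "x": 0, "y": 0, "z": 0, "ax": 0, "ay": 0, "az": 0}]'

```text
t: 49.3
eef_pos: [0.5183, 0.1181, 0.0662]
tool_rot: [0.002, -0.222, 0.975, 0.001]
contact_force: [-2.0, 0.9, 0.8]
gripper_width: 0.147
grasp_force: 70.8
```

Stopper a is free. Lifting and carrying it.

Request:
jog_arm --rows '[{"fingers": 5, "x": 0, "y": 0, "z": -0.5, "ax": 0, "ay": 0, "az": 8.5}, {"fingers": 5, "x": 0, "y": 0, "z": -0.5, "ax": 0, "ay": 0, "az": 8.5}, {"fingers": 5, "x": 0, "y": 0, "z": -2, "ax": 0, "ay": 0, "az": 8.5}, {"fingers": 5, "x": 0, "y": 0, "z": -15, "ax": 0, "ay": 0, "az": 0}, {"fingers": 5, "x": 0, "y": 0, "z": -30, "ax": 0, "ay": 0, "az": 0}, {"fingers": 5, "x": 0, "y": 0, "z": -35, "ax": 0, "ay": 0, "az": 0}, {"fingers": 5, "x": 0, "y": 0, "z": -5, "ax": 0, "ay": 0, "az": 0}, {"fingers": 5, "x": 0, "y": -30, "z": 0, "ax": 0, "ay": 0, "az": 0}]'

```text
t: 50.1
eef_pos: [0.5193, 0.0922, 0.1551]
tool_rot: [0.003, -0.001, 1.0, 0.003]
contact_force: [1.0, -1.1, -0.3]
gripper_width: 0.143
grasp_force: 70.9
```

Request:
jog_arm --rows '[{"fingers": 5, "x": 0, "y": -45, "z": 0, "ax": 0, "ay": 0, "az": 0}, {"fingers": 5, "x": 0, "y": -45, "z": 0, "ax": 0, "ay": 0, "az": 0}, {"fingers": 5, "x": 0, "y": -45, "z": 0, "ax": 0, "ay": 0, "az": 0}, {"fingers": 5, "x": 0, "y": -45, "z": 0, "ax": 0, "ay": 0, "az": 0}, {"fingers": 5, "x": 0, "y": -45, "z": 0, "ax": 0, "ay": 0, "az": 0}, {"fingers": 5, "x": 0, "y": -45, "z": 0, "ax": 0, "ay": 0, "az": 0}, {"fingers": 5, "x": 0, "y": -20, "z": 0, "ax": 0, "ay": 0, "az": 0}, {"fingers": 5, "x": 0, "y": 0, "z": 0, "ax": 0, "ay": 0, "az": 0}]'

```text
t: 50.9
eef_pos: [0.5162, -0.2073, 0.1533]
tool_rot: [0.001, 0.005, 1.0, -0.001]
contact_force: [0.9, -0.0, -0.6]
gripper_width: 0.146
grasp_force: 70.9
```

```bash
python3 - <<'E'
from h import *
go(592,-215,77,88.9)
w=cam('wrist'); save(w,'w13')
E
```

```text
t 50.9 p [ 0.5162 -0.2073  0.1533] q [-0.06  0.39  0.42  1.94 -0.21  0.85  2.03] F [ 0.9 -0.  -0.6] w 0.146 g 70.88977932929993
[[-1.     0.01   0.003]
 [ 0.01   1.    -0.002]
 [-0.003 -0.002 -1.   ]]
az 0.5 shift [-75.8  -6.1  76.5] len 108
```

Request:
jog_arm --rows '[{"fingers": 5, "x": -25, "y": -6, "z": 0, "ax": 0, "ay": 0, "az": 0}, {"fingers": 5, "x": -30, "y": 0, "z": 0, "ax": 0, "ay": 0, "az": 0}, {"fingers": 5, "x": -21, "y": 0, "z": 0, "ax": 0, "ay": 0, "az": 0}, {"fingers": 5, "x": 0, "y": 0, "z": 25, "ax": 0, "ay": 0, "az": 0}, {"fingers": 5, "x": 0, "y": 0, "z": 30, "ax": 0, "ay": 0, "az": 0}, {"fingers": 5, "x": 0, "y": 0, "z": 21, "ax": 0, "ay": 0, "az": 0}, {"fingers": 5, "x": 0, "y": 0, "z": 0, "ax": 0, "ay": 0, "az": 0}, {"fingers": 5, "x": 0, "y": 0, "z": 0, "ax": 0, "ay": 0, "az": 0}]'

```text
t: 51.75
eef_pos: [0.5925, -0.2081, 0.0768]
tool_rot: [0.0, 0.001, 1.0, 0.0]
contact_force: [0.4, -0.5, -0.2]
gripper_width: 0.146
grasp_force: 70.8
```

```bash
python3 - <<'E'
from h import *
go(592,-215,38,88.9)
E
```

```text
t 51.75 p [ 0.5925 -0.2081  0.0768] q [-0.03  0.6   0.36  1.81 -0.29  0.78  2.06] F [ 0.4 -0.5 -0.2] w 0.146 g 70.82947969436646
[[-1.     0.002  0.   ]
 [ 0.002  1.     0.001]
 [-0.     0.001 -1.   ]]
az 1.0 shift [ 0.4 -7.  38.8] len 39
```

Request:
jog_arm --rows '[{"fingers": 5, "x": 0, "y": -4, "z": 14, "ax": 0, "ay": 0, "az": 0}, {"fingers": 5, "x": 0, "y": 0, "z": 12, "ax": 0, "ay": 0, "az": 0}, {"fingers": 5, "x": 0, "y": 0, "z": 6, "ax": 0, "ay": 0, "az": 0}, {"fingers": 5, "x": 0, "y": 0, "z": 3, "ax": 0, "ay": 0, "az": 0}, {"fingers": 5, "x": 0, "y": 0, "z": 1.5, "ax": 0, "ay": 0, "az": 0}, {"fingers": 5, "x": 0, "y": 0, "z": 0, "ax": 0, "ay": 0, "az": 0}, {"fingers": 5, "x": 0, "y": 0, "z": 0, "ax": 0, "ay": 0, "az": 0}, {"fingers": 5, "x": 0, "y": 0, "z": 0, "ax": 0, "ay": 0, "az": 0}]'

```text
t: 52.55
eef_pos: [0.592, -0.2137, 0.0403]
tool_rot: [0.0, 0.002, 1.0, -0.0]
contact_force: [-0.3, -0.5, 0.2]
gripper_width: 0.145
grasp_force: 70.8
```

Request:
jog_arm --rows '[{"fingers": 5, "x": 0, "y": 0, "z": 1.5, "ax": 0, "ay": 0, "az": 0}, {"fingers": 5, "x": 0, "y": 0, "z": 1, "ax": 0, "ay": 0, "az": 0}, {"fingers": 5, "x": 0, "y": 0, "z": 0, "ax": 0, "ay": 0, "az": 0}, {"fingers": 18, "x": 0, "y": 0, "z": 0, "ax": 0, "ay": 0, "az": 0}, {"fingers": 24, "x": 0, "y": 0, "z": 0, "ax": 0, "ay": 0, "az": 0}, {"fingers": 32, "x": 0, "y": 0, "z": 0, "ax": 0, "ay": 0, "az": 0}, {"fingers": 40, "x": 0, "y": 0, "z": 0, "ax": 0, "ay": 0, "az": 0}, {"fingers": 40, "x": 0, "y": 0, "z": 0, "ax": 0, "ay": 0, "az": 0}]'

```text
t: 53.35
eef_pos: [0.5918, -0.2136, 0.0375]
tool_rot: [-0.0, 0.002, 1.0, 0.0]
contact_force: [-0.2, 0.3, 0.2]
gripper_width: 0.472
grasp_force: 0.0
```

Request:
jog_arm --rows '[{"fingers": 40, "x": 0, "y": 0, "z": -20, "ax": 0, "ay": 0, "az": 0}, {"fingers": 40, "x": 0, "y": 0, "z": -35, "ax": 0, "ay": 0, "az": 0}, {"fingers": 40, "x": 0, "y": 0, "z": -45, "ax": 0, "ay": 0, "az": 0}, {"fingers": 40, "x": 10, "y": 30, "z": -40, "ax": 0, "ay": 0, "az": 0}, {"fingers": 40, "x": 30, "y": 30, "z": -30, "ax": 0, "ay": 0, "az": 0}, {"fingers": 40, "x": 40, "y": 30, "z": 0, "ax": 0, "ay": 0, "az": 0}, {"fingers": 40, "x": 30, "y": 20, "z": 0, "ax": 0, "ay": 0, "az": 0}, {"fingers": 40, "x": 0, "y": 0, "z": 0, "ax": 0, "ay": 0, "az": 0}]'

```text
t: 54.15
eef_pos: [0.4794, -0.1021, 0.2053]
tool_rot: [-0.001, 0.0, 1.0, 0.001]
contact_force: [0.4, -1.1, 0.4]
gripper_width: 0.467
grasp_force: 0.0
```

```bash
python3 - <<'E'
from h import *
st(); w=cam('wrist'); save(w,'w14'); s=cam('side'); save(s,'s2')
a=cv2.resize(cv2.imread('pics/w14.png'),(520,390)); b=cv2.imread('pics/s2.png')[260:440,230:450]; b=cv2.resize(b,(280,229)); b=cv2.copyMakeBorder(b,0,161,0,0,0)
cv2.imwrite('pics/c9.png',np.hstack([a,b]))
E
```

```text
t 54.15 p [ 0.4794 -0.1021  0.2053] q [-0.29  0.21  0.43  2.04 -0.11  0.92  1.77] F [ 0.4 -1.1  0.4] w 0.467 g 0.0
[[-1.     0.    -0.003]
 [ 0.     1.     0.003]
 [ 0.003  0.003 -1.   ]]
```

View pics/c9.png

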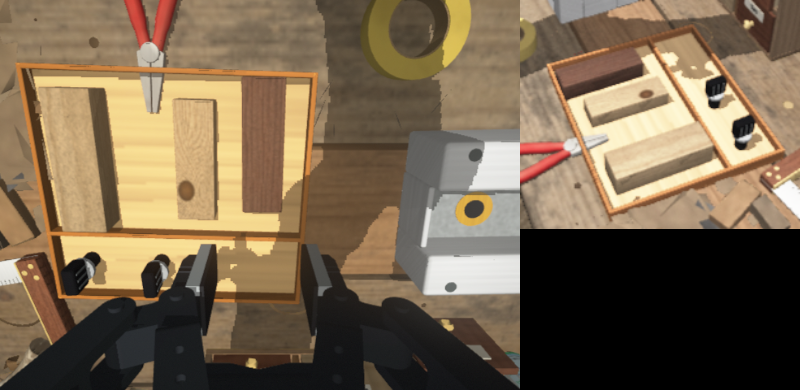

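Everything is placed: both stoppers upright in the narrow part and the blocks in the wide part. Block 1 was nudged close to the near wall, so I'll check numerically that it still lies flat, across the top and side cameras.

```bash
python3 - <<'E'
from h import *
w=cam('wrist');s=cam('side')
def quad(c,guess,lo,hi):
    hsv=cv2.cvtColor(c['pixels'],cv2.COLOR_RGB2HSV); m=cv2.inRange(hsv,lo,hi)
    m=cv2.morphologyEx(m,cv2.MORPH_OPEN,np.ones((3,3),np.uint8))
    n,l=cv2.connectedComponents(m); k=l[int(guess[1]),int(guess[0])]; print('hsv',hsv[int(guess[1]),int(guess[0])],k)
    mm=(l==k).astype(np.uint8); ct=max(cv2.findContours(mm,0,1)[0],key=cv2.contourArea); 
    h=cv2.convexHull(ct); a=cv2.approxPolyDP(h,4,True)[:,0]; print(cv2.contourArea(ct),a.tolist())
gw=(262/.8125,140/.8125)
quad(w,gw,(0,70,30),(14,255,135))
gs=(230+80/1.272,260+70/1.272)
quad(s,gs,(0,60,20),(14,255,120))
# expected if flat: top corners and near-end bottom; footprint (391..522)x(-80..-119)
for z in(.035,.005,.05):
    print(z,[tuple(np.round(proj(s,p)).astype(int)) for p in((.391,-.081,z),(.391,-.119,z),(.522,-.119,z),(.522,-.079,z))],[tuple(np.round(proj(w,p)).astype(int)) for p in((.391,-.081,z),(.391,-.119,z),(.522,-.119,z),(.522,-.079,z))])
print('wall inner top', [np.round(proj(w,(.388,y,.02))) for y in(-.08,-.119)],[np.round(proj(s,(.388,y,.02))) for y in(-.08,-.119)])
E
```

```text
hsv [ 11 115 137] 0
303059.5 [[639, 0], [639, 479], [0, 479], [0, 0]]
hsv [  8  98 141] 0
305577.5 [[639, 0], [639, 479], [0, 479], [0, 0]]
0.035 [(np.int64(256), np.int64(315)), (np.int64(263), np.int64(328)), (np.int64(326), np.int64(308)), (np.int64(318), np.int64(295))] [(np.int64(349), np.int64(85)), (np.int64(296), np.int64(85)), (np.int64(299), np.int64(255)), (np.int64(348), np.int64(255))]
0.005 [(np.int64(257), np.int64(326)), (np.int64(264), np.int64(339)), (np.int64(326), np.int64(319)), (np.int64(318), np.int64(306))] [(np.int64(346), np.int64(86)), (np.int64(298), np.int64(86)), (np.int64(301), np.int64(243)), (np.int64(346), np.int64(243))]
0.05 [(np.int64(256), np.int64(309)), (np.int64(262), np.int64(323)), (np.int64(326), np.int64(303)), (np.int64(318), np.int64(290))] [(np.int64(351), np.int64(84)), (np.int64(295), np.int64(84)), (np.int64(299), np.int64(262)), (np.int64(350), np.int64(262))]
wall inner top [array([349.,  81.]), array([297.,  81.])] [array([255., 321.]), array([262., 334.])]
```

Block 1's near-end and far-end widths in the wrist view (52 and 49 px) match a flat block at z = 35 mm (53 and 49 px). Its end lies about 10 mm inside the wall. Handing in.

```bash
python3 -c "
from station import bot
print(bot.hand_in())"
```

```text
the job is handed in; nothing more can be done
None
```

Handed in at about 54 s: the three blocks present (1, 2 and 7) were placed in the wide part, the plunger was pressed to its stop and let up, and both stoppers were twisted out to stand in the narrow part. The pull readings taken after each swing peaked at about 17 N, and I viewed 15 pictures, one over the limit of 14.

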